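Sweep bed tokens through the gate

ROBOT

A 6-joint arm with a two-finger parallel gripper is mounted at the origin on the work surface. World frame = base frame: x ahead of the robot, y to its left, z up, the work surface at z = 0. Lengths are in m, angles in degrees, forces in N, time in s.
With the tool pointing down it reaches from about 0.4 to 0.825 m from the base axis. Payload 7 kg.
Tool frame: the origin (TCP) lies at the very end of the fingers, on their centre line; the grasp point (between the pads) lies hold_point_z behind it (hold_point_z is the distance from the TCP to the grasp point, in m); z points along the fingers, y is the direction in which the jaws open and shut (so a half turn about z gives the same grasp; the last joint's range is limited). The gripper opens to 88 mm and grips with 3 to 60 N. Pads are 19 mm wide; open, the fingers measure 130 mm over their backs; the gripper's body (78 mm by 193 mm) begins 47 mm behind the grasp point.
Start: joints at [-50.873, 20.546, 0.682, 0, -70.136, -16.507], TCP at [0.26, -0.623, 0.227] pointing down, gripper open.
Joint ranges: [-176.03, 176.03], [-82.01, 121.73], [-58.28, 71.71], [-173.87, 95.51], [-174.79, -0.11], [-173.66, 173.66]. Speed limits (degrees/s): [136.94, 136.94, 172.46, 180, 180, 180].

INTERFACE

Orientations are given as [roll, pitch, yaw] about the fixed x, y, z axes, in that order (R = Rz(yaw) Ry(pitch) Rx(roll)).
In Python, from plant import get_obs, snapshot, close_job, hold_point_z gives the robot as it stands. The module is installed in compiled form; this text tells all that it offers.
- The arm moves only by the tool jog_arm, never from a script. Its argument "commands" is a list of rows, each a list of 4 numbers: the shift along the world's x, y, z in mm, then the turn about the world's z in degrees. In form: [[x, y, z, turn], ...]. A call has exactly 10 rows; each row shifts and turns the commanded pose from where the row before left it; what a row does not reach is not made up. A row lasts 1/12 s, in which the tool goes at most 41.7 mm and 7.16 degrees, less where a joint would pass 70% of its speed; a pose out of reach is approached as far as the arm can. A call is refused whole if a number of a shift passes 41.7 or a number of a turn 7.16, either way. A call with a gripper value outside its range is refused whole. "fingers" is the finger opening in mm, from 0 to 87.6, set as the call begins (left out, the last holds). The fingers move at their own pace and stop on an object; the grip force is fixed at half the most. Time passes only in rows, so rows that do not move let the fingers close, or fill a call up. It gives the time, the measured TCP pose, the force and the opening at its end, in the units of the state.
- get_obs(): the state, without advancing time (a new reading comes with each control period).
- snapshot(name): name is "side" or "top"; returns a dict with "image" (420x560x3 uint8, red, green, blue), "fov_y" (degrees; the focal length in pixels is half the picture's height over the tangent of half this angle, whatever the lens; pixels are square), "cx", "cy" (the principal point, pixels), "rvec" (rotation vector, rad) and "tvec" (3), from world to camera coordinates, as OpenCV has them. Camera axes: x right, y down, z forward; pixel columns grow to the right and rows downward; lengths in m; the calibration is good to about 2 mm. A picture is of the moment at which its call begins. There is no depth.
- close_job(): hands the job in, once; it reports no verdict.
The state is a dict: "clock": time; "joint_pos": joint angles; "qvel": joint speeds; "tau": joint torques, N m; "tool_pos": TCP position; "orientation": TCP orientation; "force": force on the tool from outside, world axes, zero at the start; "moment": the same for the moment, N m; "opening": finger opening in m.
Only numpy, scipy, OpenCV 4.12 (cv2) and the standard library are available. Lean on these libraries where they do the work, as an engineer would, in place of code of your own. Each camera call takes 0.05 s, during which the arm holds its last target.

TASK

Three round white bed tokens lie on the raised grey sorting deck of the reception counter. Without pinching or lifting anything, push them with the fingers along the deck, one token after another, through the narrow gate in the fence so that each drops into the slot behind it. Leave the stamp and the name seal standing on the deck where they are, and do not disturb the other things on the counter.

Things in the scene. Friction and masses are not known exactly. Their poses are not given: they have to be found in the camera images.
- tray: Fixed sorting tray, z up, origin on the counter top; place and yaw vary. In its frame: a smooth flat grey deck, x -140 to 140 mm, y -150 to 100 mm, top 65 mm above the counter, no rim at its sides and back. A straight fence (y 92 to 100 mm, 18 mm tall above the deck) runs along its front edge y = 100 mm, broken only by the gate; behind it lies the slot.
- gate (a point): Middle of the gate, on the deck's top (tray frame x 0, y 96 mm, z 65 mm); axes as the tray's, tokens pass along +y. The gate is an opening 52 mm wide in the fence, between two round posts 10 mm thick and 20 mm tall. The deck ends at the fence's back face, 4 mm past this point, and a token tips over that edge into the slot.
- slot (a point): Middle of the slot's inner floor (tray frame x 0, y 130 mm, z 6 mm); axes as the tray's. The slot is an open-topped bin right behind the fence: inside x -60 to 60 mm, y 100 to 160 mm in the tray frame, floor 6 mm above the counter, walls 4 mm thick reaching 85 mm above the counter.
- token1: A round white plastic token, a flat disc 40 mm across and 12 mm thick, about 20 g, with a round paper label on its top; lying flat and loose on the deck. Origin at the centre of its underside, z up. The three tokens are alike.
- token2: A round white plastic token, a flat disc 40 mm across and 12 mm thick, about 20 g, with a round paper label on its top; lying flat and loose on the deck. Origin at the centre of its underside, z up. The three tokens are alike.
- token3: A round white plastic token, a flat disc 40 mm across and 12 mm thick, about 20 g, with a round paper label on its top; lying flat and loose on the deck. Origin at the centre of its underside, z up. The three tokens are alike.
- stamp: A loose round wooden hand stamp standing on the deck among the tokens: foot 29 mm across, 48 mm tall with a knob top. Origin at the centre of its underside, z up. To be left standing where it is (a shift up to 15 mm is allowed).
- seal: A loose name seal, a square stone stick 20 x 20 x 40 mm, standing on the deck near its back edge. Origin at the centre of its underside, z up. To be left standing where it is (a shift up to 15 mm is allowed).
- spray: Green spray bottle, 73 mm across, 194 mm tall, standing on the counter to the right of the tray, loose. Origin at the centre of its underside. Not to be disturbed.
- gel: Pump bottle, 60 x 50 mm, 120 mm tall, standing on the counter to the left of the tray, loose. Origin at the centre of its underside. Not to be disturbed.
- marker: Marker pen, about 118 mm long and 16 mm thick, lying on the counter to the right of the tray, loose. Origin at the middle of its barrel, on the underside. Not to be disturbed.
Mind the look-alikes: they are no part of the job. What is shaped like the token2 but red is not meant.

How it is judged (in metres and radians):
On the way, in this order (a step that is already met when the one before it is completed fails the run):
1. a first token is in the slot, and only one (((y of token1 in the frame of tray between 0.1 and 0.16 m and x of token1 in the frame of tray between -0.06 and 0.06 m and height (world z) of token1 below 0.05 m) or (y of token2 in the frame of tray between 0.1 and 0.16 m and x of token2 in the frame of tray between -0.06 and 0.06 m and height (world z) of token2 below 0.05 m) or (y of token3 in the frame of tray between 0.1 and 0.16 m and x of token3 in the frame of tray between -0.06 and 0.06 m and height (world z) of token3 below 0.05 m))), for 0.2 s.
2. a second token is in the slot ((((y of token1 in the frame of tray between 0.1 and 0.16 m and x of token1 in the frame of tray between -0.06 and 0.06 m and height (world z) of token1 below 0.05 m) and (y of token2 in the frame of tray between 0.1 and 0.16 m and x of token2 in the frame of tray between -0.06 and 0.06 m and height (world z) of token2 below 0.05 m)) or ((y of token1 in the frame of tray between 0.1 and 0.16 m and x of token1 in the frame of tray between -0.06 and 0.06 m and height (world z) of token1 below 0.05 m) and (y of token3 in the frame of tray between 0.1 and 0.16 m and x of token3 in the frame of tray between -0.06 and 0.06 m and height (world z) of token3 below 0.05 m)) or ((y of token2 in the frame of tray between 0.1 and 0.16 m and x of token2 in the frame of tray between -0.06 and 0.06 m and height (world z) of token2 below 0.05 m) and (y of token3 in the frame of tray between 0.1 and 0.16 m and x of token3 in the frame of tray between -0.06 and 0.06 m and height (world z) of token3 below 0.05 m)))), for 0.2 s.
3. the third token is in the slot (y of token1 in the frame of tray between 0.1 and 0.16 m and x of token1 in the frame of tray between -0.06 and 0.06 m and height (world z) of each of token1, token2, token3 below 0.05 m and y of token2 in the frame of tray between 0.1 and 0.16 m and x of token2 in the frame of tray between -0.06 and 0.06 m and y of token3 in the frame of tray between 0.1 and 0.16 m and x of token3 in the frame of tray between -0.06 and 0.06 m), for 0.2 s.
At the end, for the whole second after the job is handed in: All three tokens lie at rest in the slot behind the gate, at least 15 mm below the deck's top, having dropped in one at a time; the stamp and the seal stand upright within 15 mm of where they stood (all of step 3 and linear speed of each of token1, token2, token3 below 0.02 m/s and angle between each of stamp, seal's own z axis and vertical below 0.2 rad and distance of each of stamp, seal from where it was at the start of the episode below 0.015 m); the robot touches nothing.
It fails at once if a token is lifted more than 15 mm off the deck (height (world z) of any of token1, token2, token3 above 0.08 m).
It fails at once if the stamp or the seal is shoved more than 15 mm, lifted or knocked over (distance of any of stamp, seal from where it was at the start of the episode above 0.015 m or angle between any of stamp, seal's own z axis and vertical above 0.4 rad).
It fails at once if the spray bottle, pump bottle or marker is disturbed (moved more than 30 mm) (distance of any of spray, gel, marker from where it was at the start of the episode above 0.03 m).
It also fails if it takes over 72 s, if anything falls off the work surface, if the arm or the gripper's body presses on something with over 40 N, if the wrist force passes 120 N, or if a joint passes its speed limit or range.

## Working session

There is one attempt and no reset: what is moved stays moved. The work goes in short steps, Python scripts to look and compute and a tool call to move; the robot and the scene stay as the last step left them, time stands still between calls to the robot, and variables do not carry over. Pictures are saved under pics/ and viewed, and the job is handed in when it is done.

Besides the shell and the picture viewer there is one more tool, called after "Call:" by a JSON object that holds its "op" and its "data". jog_arm: Moves the arm, as the interface text tells. Its arguments: {"type":"object","properties":{"commands":{"type":"array","items":{"type":"array","items":{"type":"number"}}},"fingers":{"type":"number"}},"required":["commands"]}

```bash
mkdir -p pics; cat > h.py <<'E'
import numpy as np, cv2
from plant import get_obs, snapshot, close_job, hold_point_z
def snap(name,out=None):
    s=snapshot(name)
    s['image']=np.array(s['image'])
    if out: cv2.imwrite('pics/'+out+'.png',cv2.cvtColor(s['image'],cv2.COLOR_RGB2BGR))
    f=210/np.tan(np.radians(s['fov_y'])/2)
    s['K']=np.array([[f,0,s['cx']],[0,f,s['cy']],[0,0,1.]])
    s['R']=cv2.Rodrigues(np.array(s['rvec'],float))[0]; s['t']=np.array(s['tvec'],float)
    return s
def ray(s,u,v,z):
    d=s['R'].T@np.linalg.solve(s['K'],[u,v,1.]); c=-s['R'].T@s['t']
    return c+d*(z-c[2])/d[2]
def proj(s,P):
    p=s['R']@np.array(P,float)+s['t']; p=s['K']@p; return p[:2]/p[2]
E
python3 - <<'E'
from h import *
import pickle
for n in('top','side'):
    s=snap(n,n+'0'); pickle.dump(s,open(n+'0.pkl','wb')); print(n,s['fov_y'],s['cx'],s['cy'],-s['R'].T@s['t'])
o=get_obs();print(o['tool_pos'],o['orientation'],o['clock'],o['opening'],o['force'],hold_point_z)
E
```

```text
top 55.22201195152336 279.36205927036775 209.9018542716351 [ 0.51998757 -0.01175687  1.15704338]
side 57.81272984984607 275.9743286437666 214.18692678942404 [0.58253717 0.67712295 0.7206234 ]
[ 0.25944149 -0.622681    0.22572016] [ 1.79915259e+02 -6.39219505e-03 -1.57384847e+02] 0.1 0.08772578796007698 [-0.39147769 -1.24392376 -0.50519088] 0.0188
```

View pics/top0.png

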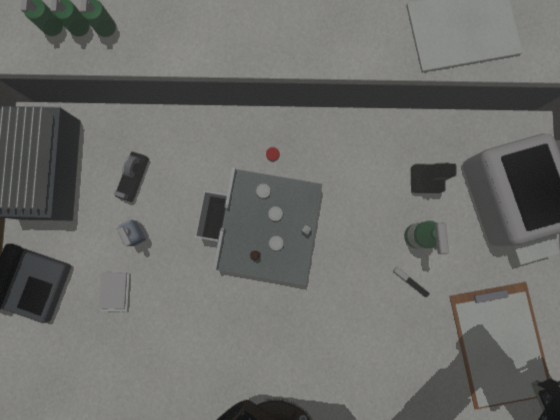

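View pics/side0.png

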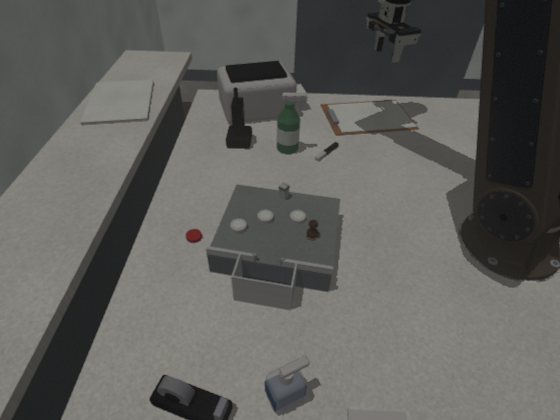

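The top view shows the deck at about (220–322, 170–287) with the slot on its left. The white tokens are near (263,191), (275,214) and (276,243), the stamp near (255,255) and the seal near (306,231). The red look-alike at (273,154) lies on the counter off the deck, so it isn't one of mine. I'll enlarge this region to confirm.

```bash
python3 - <<'E'
from h import *
a=cv2.imread('pics/top0.png')[140:300,190:340]
cv2.imwrite('pics/top0c.png',cv2.resize(a,None,fx=3.7,fy=3.7,interpolation=cv2.INTER_CUBIC))
a=cv2.imread('pics/side0.png')[170:320,170:360]
cv2.imwrite('pics/side0c.png',cv2.resize(a,None,fx=4,fy=4,interpolation=cv2.INTER_CUBIC))
E
```

```text
(no output)
```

View pics/top0c.png

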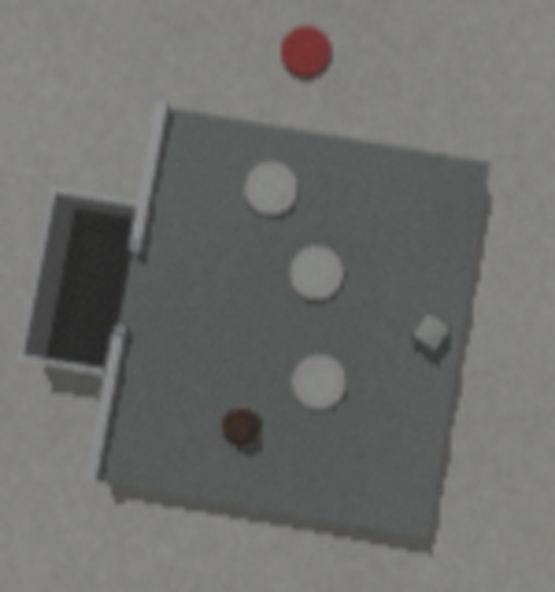

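View pics/side0c.png

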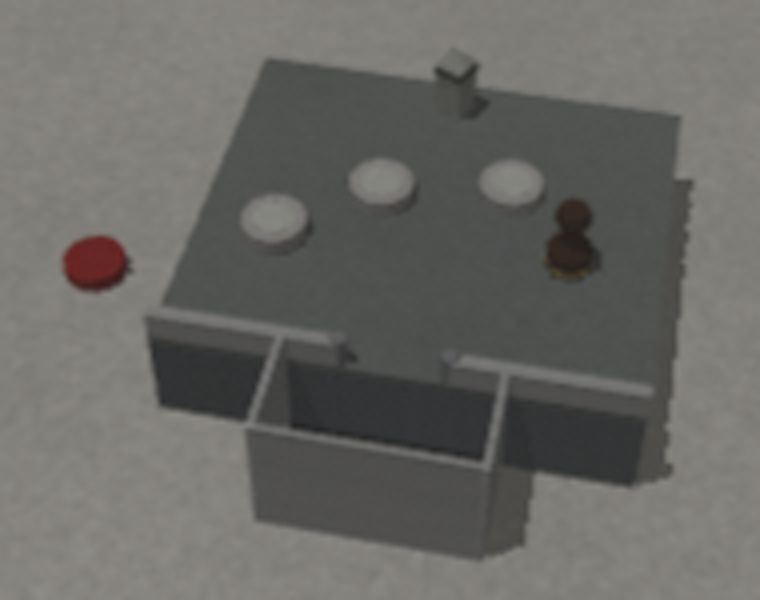

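```bash
cat > meas.py <<'E'
from h import *
import pickle,sys
from scipy.optimize import least_squares
T=pickle.load(open('top0.pkl','rb'));S=pickle.load(open('side0.pkl','rb'))
def c2(p,ox,oy,k): return ((p[0]+.5)/k-.5+ox,(p[1]+.5)/k-.5+oy)
top=[((488,162),(140,-150,65)),((132,250),(31,92,83)),((127,330),(-31,92,83)),((166,104),(140,96,83)),((102,478),(-140,96,83)),((57,190),(64,164,85)),((25,355),(-64,164,85))]
side=[((266,60),(140,-150,65)),((680,117),(-140,-150,65)),((148,316),(140,100,83)),((652,391),(-140,100,83)),((248,428),(64,164,85)),((487,465),(-64,164,85))]
obs=[(T,c2(p,190,140,3.7),q) for p,q in top]+[(S,c2(p,170,170,4),q) for p,q in side]
def tw(x,q):
    a=x[2];c,s=np.cos(a),np.sin(a);q=np.array(q)/1000
    return np.array([x[0]+c*q[0]-s*q[1],x[1]+s*q[0]+c*q[1],q[2]])
f=lambda x:np.concatenate([proj(s,tw(x,q))-p for s,p,q in obs])
r=least_squares(f,[.5,.1,-.16],loss='soft_l1')
X=r.x
if __name__=='__main__':
    print(X[:2],np.degrees(X[2])); print(f(X).reshape(-1,2).round(1).tolist())
    for nm,s,z in(('top',T,.077),('side',S,.077)):
        im=s['image'].astype(int)
        m=((im.min(2)>135)&(im.max(2)-im.min(2)<25)).astype(np.uint8) if nm=='top' else None
        if m is None: continue
        n,l,st,ce=cv2.connectedComponentsWithStats(m)
        for i in range(1,n):
            u,v=ce[i]
            if 225<u<320 and 170<v<285 and st[i,4]>8:
                w=ray(s,u,v,z);a=X[2];d=w[:2]-X[:2]
                print(st[i,4],ce[i].round(1),w.round(4),'tray',(np.array([[np.cos(a),np.sin(a)],[-np.sin(a),np.cos(a)]])@d*1000).round(1))
E
python3 meas.py
```

```text
[0.59561504 0.05174655] -8.43070017011053
[[1.0, -0.2], [2.8, -0.4], [0.0, 0.7], [-0.6, -0.4], [-2.2, 0.9], [-1.0, -0.6], [-1.3, 1.6], [-0.3, -1.0], [-0.1, -1.1], [-0.9, -0.8], [0.1, 0.6], [-0.5, -0.8], [1.2, 0.2]]
56 [230.2 181. ] [0.7115 0.1357 0.077 ] tray [102.3 100. ]
```

```bash
cat > tok.py <<'E'
from meas import *
a=X[2];Rt=np.array([[np.cos(a),np.sin(a)],[-np.sin(a),np.cos(a)]])
def totray(w): return (Rt@(np.array(w)[:2]-X[:2])*1000).round(1)
def tokens(s,zs=.075,lim=None):
    g=s['image'].min(2).astype(np.float32); out=[]
    gb=cv2.resize(g,None,fx=4,fy=4,interpolation=cv2.INTER_CUBIC)
    m=(gb>105).astype(np.uint8)
    poly=np.array([proj(s,tw(X,q)) for q in [(136,-146,65),(136,86,65),(-136,86,65),(-136,-146,65)]])
    mm=np.zeros_like(m);cv2.fillPoly(mm,[((poly+.5)*4-.5).astype(np.int32)],1)
    n,l,st,ce=cv2.connectedComponentsWithStats(m*mm)
    for i in range(1,n):
        if st[i,4]>16*40:
            u,v=(ce[i]+.5)/4-.5; w=ray(s,u,v,zs); out.append((st[i,4]/16,(round(u,1),round(v,1)),w[:2].round(4),totray(w)))
    return out
E
python3 - <<'E'
from tok import *
for s,z in((T,.077),(S,.073)):
    for o in tokens(s,z):print(*o)
s=T
for nm,(x,y),z in(('stamp',(240,426),.1),('seal',(432,332),.105)):
    w=ray(T,*c2((x,y),190,140,3.7),z);print(nm,w.round(4),totray(w))
for nm,(x,y),z in(('stamp foot',(570,268),.065),('seal',(457,68),.105),('stamp knob',(574,205),.113)):
    w=ray(S,*c2((x,y),170,170,4),z);print(nm,w.round(4),totray(w))
for s,n,(ox,oy,w,h),k in((T,'top',(190,140,150,160),3.7),(S,'side',(170,170,190,150),4)):
    im=cv2.resize(cv2.cvtColor(s['image'],cv2.COLOR_RGB2BGR)[oy:oy+h,ox:ox+w],None,fx=k,fy=k,interpolation=cv2.INTER_CUBIC)
    def P(q): p=proj(s,tw(X,q)); return tuple(int(v) for v in (((p[0]+.5-ox)*k-.5),((p[1]+.5-oy)*k-.5)))
    def pl(pts,c):
        for a1,b1 in zip(pts,pts[1:]): cv2.line(im,P(a1),P(b1),c,1)
    pl([(140,100,65),(140,-150,65),(-140,-150,65),(-140,100,65)],(0,255,0))
    pl([(-140,92,83),(-26,92,83),(-26,100,83),(-140,100,83),(-140,92,83)],(0,0,255));pl([(140,92,83),(26,92,83),(26,100,83),(140,100,83),(140,92,83)],(0,0,255))
    pl([(64,100,85),(64,164,85),(-64,164,85),(-64,100,85)],(255,0,0))
    cv2.imwrite('pics/fit_%s.png'%n,im)
E
```

```text
160.625 (np.float64(262.7), np.float64(190.1)) [0.688  0.0465] [92.2  8.4]
161.9375 (np.float64(275.0), np.float64(213.0)) [0.6261 0.0117] [ 36.  -35.2]
42.9375 (np.float64(306.0), np.float64(228.7)) [ 0.5853 -0.0726] [   8.  -124.5]
165.125 (np.float64(275.6), np.float64(242.5)) [0.5465 0.0082] [-42.2 -50.3]
126.5625 (np.float64(264.8), np.float64(214.8)) [0.6258 0.0077] [ 36.3 -39.1]
124.5 (np.float64(297.4), np.float64(215.1)) [0.5459 0.0039] [-42.2 -54.6]
137.75 (np.float64(237.8), np.float64(224.0)) [0.6881 0.0429] [92.7  4.8]
92.75 (np.float64(230.3), np.float64(250.8)) [0.6953 0.1273] [87.5 89.3]
90.1875 (np.float64(307.1), np.float64(263.1)) [0.5248 0.153 ] [-84.9  89.8]
stamp [0.5129 0.0624 0.1   ] [-83.3  -1.6]
seal [ 0.5819 -0.0721  0.105 ] [   4.6 -124.5]
stamp foot [0.5108 0.0665 0.065 ] [-86.    2.2]
seal [ 0.5818 -0.0644  0.105 ] [   3.4 -116.9]
stamp knob [0.5124 0.0624 0.113 ] [-83.8  -1.7]
```

View pics/fit_top.png

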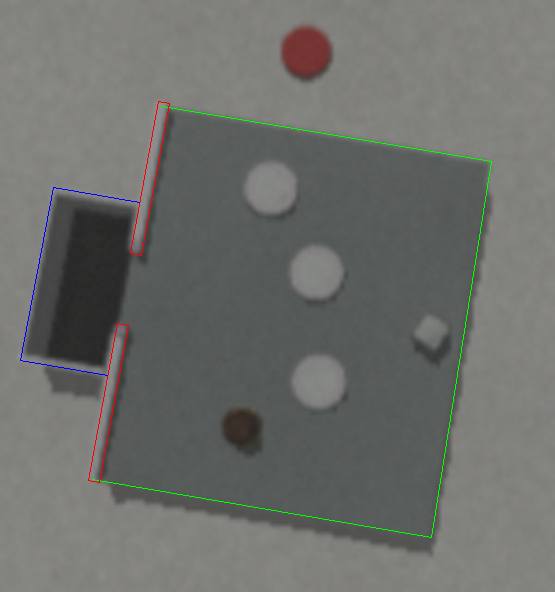

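View pics/fit_side.png

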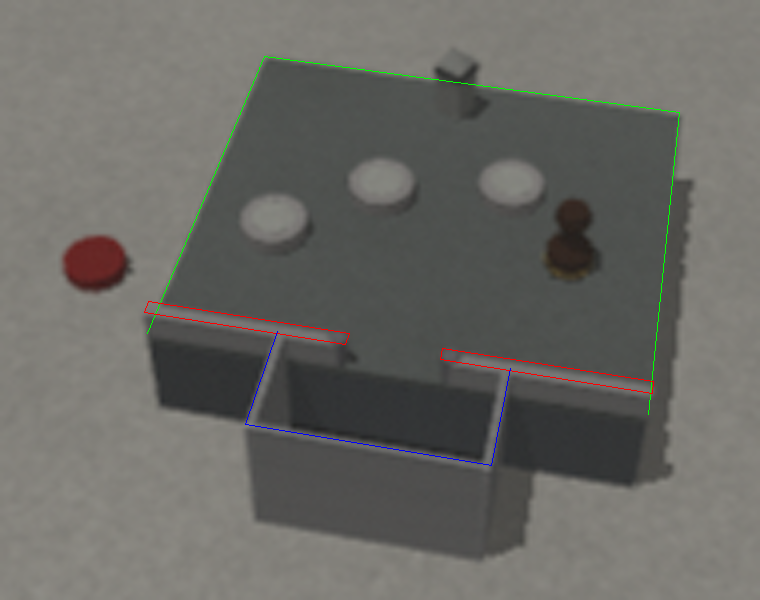

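```bash
cat > fit2.py <<'E'
from meas import *
tk={'a':((262.7,190.1),(237.8,224.0)),'b':((275.0,213.0),(264.8,214.8)),'c':((275.6,242.5),(297.4,215.1))}
def P(s,cp,q):
    R=cv2.Rodrigues(np.array(cp[:3]))[0]@s['R']; c=-s['R'].T@s['t']+cp[3:6]; p=R@(q-c)
    K=s['K'].copy();K[0,0]*=1+cp[6];K[1,1]*=1+cp[6]; p=K@p;return p[:2]/p[2]
def F(x,sc):
    r=[]
    for s,p,q in obs: r+=list((P(s,x[3:10] if s is T else x[10:17],tw(x,q))-p)/.6)
    for i,(a,b) in enumerate(tk.values()):
        w=x[17+2*i:19+2*i]; r+=list((P(T,x[3:10],np.r_[w,.077])-a)/.3)+list((P(S,x[10:17],np.r_[w,.074])-b)/.6)
    for k in(3,10): r+=list(x[k:k+3]/.003)+list(x[k+3:k+6]/.002)+[x[k+6]/sc]
    return np.array(r)
for sc in(1e-5,.02):
    x0=np.r_[X,np.zeros(14),.688,.045,.626,.01,.546,.006]
    r=least_squares(F,x0,args=(sc,),loss='soft_l1',x_scale='jac');x=r.x
    print(sc,r.cost,x[:2],np.degrees(x[2]));print(x[3:17].round(4));print(x[17:].round(4))
    print((F(x,sc)[:26]*.6).reshape(-1,2).round(1).tolist())
    a=x[2]
    for i in range(3):print(np.array([[np.cos(a),np.sin(a)],[-np.sin(a),np.cos(a)]])@(x[17+2*i:19+2*i]-x[:2])*1000)
E
python3 fit2.py
```

```text
1e-05 21.155517859215216 [0.59634319 0.05097053] -8.419974016714406
[-0.0001 -0.0008  0.0002 -0.0002 -0.0006  0.005  -0.     -0.0006  0.0009
 -0.0008  0.0002  0.0006  0.0008 -0.    ]
[0.6888 0.0451 0.6266 0.0101 0.5468 0.0068]
[[0.6, -0.1], [2.9, -0.5], [0.1, 0.5], [-0.6, -0.3], [-2.1, 0.5], [-0.8, -0.6], [-1.1, 1.3], [-0.2, -0.8], [-0.0, -1.0], [-0.7, -0.8], [0.1, 0.5], [-0.3, -0.8], [1.3, 0.1]]
[92.33248517  7.74307529]
[ 35.89979902 -35.97714012]
[-42.55995435 -50.99640996]
0.02 15.008818993914472 [0.59580927 0.05339223] -8.411716333028782
[ 0.0001 -0.0001  0.      0.     -0.0002  0.0001 -0.0182  0.0002  0.0005
 -0.0007 -0.      0.0002 -0.0001 -0.0085]
[0.689  0.0468 0.626  0.0114 0.5452 0.008 ]
[[-0.5, 0.2], [3.1, -0.4], [0.3, 0.2], [-0.5, 0.3], [-1.7, -0.3], [-0.3, -0.3], [-0.4, 1.0], [0.0, -0.4], [-0.5, -0.8], [-0.3, -0.7], [-0.2, 0.5], [-0.0, -0.8], [1.2, 0.1]]
[93.14460037  7.15166151]
[ 36.02796967 -37.13058887]
[-43.39519108 -52.33039813]
```

```bash
sed -i 's/((132,250),(31,92,83))/((143,251),(28,92,83))/; s/((127,330),(-31,92,83))/((129,329),(-28,92,83))/; s/((488,162),(140,-150,65)),/((488,162),(140,-150,65)),((432,537),(-140,-150,65)),/' meas.py; sed -i 's/\[:26\]/[:28]/' fit2.py; python3 fit2.py; python3 - <<'E'
from h import *
import pickle
o=get_obs()
for n in('top0','side0'):
    s=pickle.load(open(n+'.pkl','rb')); print(n,proj(s,o['tool_pos']))
E
```

```text
1e-05 16.754473256583736 [0.59624408 0.05050016] -8.420922468521926
[-0.0001 -0.0004  0.0001 -0.0001 -0.0004  0.0038 -0.     -0.0007  0.0009
 -0.0007  0.0001  0.0004  0.0008 -0.    ]
[0.6887 0.0456 0.6265 0.0107 0.5468 0.0073]
[[1.1, -0.1], [-0.0, -0.1], [0.0, 0.4], [0.1, -0.3], [-0.3, -0.3], [-1.7, 0.6], [-0.5, -0.6], [-0.8, 1.4], [-0.1, -0.8], [-0.0, -1.1], [-0.6, -0.8], [0.1, 0.4], [-0.2, -0.9], [1.3, 0.0]]
[92.16910523  8.71699951]
[ 35.78851773 -34.94841656]
[-42.59345711 -49.94547774]
0.02 12.496298387785707 [0.59588529 0.05255042] -8.38797757842334
[-0.0001  0.0002 -0.0002  0.     -0.      0.0001 -0.0138 -0.      0.0007
 -0.0005 -0.      0.      0.     -0.0071]
[0.689  0.047  0.6262 0.0117 0.5457 0.0084]
[[0.2, 0.1], [-0.7, -0.9], [0.1, 0.5], [0.2, -0.4], [-0.2, 0.2], [-1.5, 0.1], [-0.2, -0.3], [-0.3, 1.2], [0.0, -0.5], [-0.4, -0.8], [-0.3, -0.7], [-0.1, 0.4], [-0.0, -0.9], [1.3, -0.0]]
[92.90186957  8.10473412]
[ 35.97031485 -35.95562613]
[-43.15382341 -51.03889201]
top0 [555.55277243 376.29766818]
side0 [385.43649276  56.00389346]
```

```bash
cat > nav.py <<'E'
import numpy as np
from plant import get_obs
TX,TY,TA=.5961,.0516,-8.4
ca,sa=np.cos(np.radians(TA)),np.sin(np.radians(TA))
def w(x,y): return np.array([TX*1000+ca*x-sa*y, TY*1000+sa*x+ca*y])
def tr(p): d=np.array(p[:2])*1000-[TX*1000,TY*1000]; return np.array([ca*d[0]+sa*d[1],-sa*d[0]+ca*d[1]])
def pose():
    o=get_obs(); p=np.array(o['tool_pos']); y=o['orientation'][2]
    print('t',round(o['clock'],2),'tcp',p.round(4),'tray',tr(p).round(1),'yaw',round(y,1),'rel+y',round((y-(TA-90)+180)%360-180,1),'F',np.round(o['force'],1),'op',round(o['opening'],4)); return p*1000,y
def go(x,y,z,phi):  # phi = push direction ccw from tray +y
    p,yw=pose(); t=w(x,y); d=t-p[:2]; print('to',(x,y),'delta',d.round(1),round(z-p[2],1),'turn',round(((TA-90+phi)-yw+180)%360-180,1))
E
python3 -c "
from nav import *
go(62,-68,200,38.7)"
```

```text
t 0.1 tcp [ 0.2594 -0.6227  0.2257] tray [-234.5 -716.2] yaw -157.4 rel+y -59.0 F [-0.4 -1.2 -0.5] op 0.0877
to (62, -68) delta [388.1 598. ] -25.7 turn 97.7
```

Call:
{"op": "jog_arm", "data": {"commands": [[10,25,3,4],[15,30,2,5],[18,30,0,5],[18,30,0,5],[18,30,0,5],[18,30,0,5],[18,30,0,5],[18,30,0,5],[18,30,0,5],[18,30,0,5]], "fingers": 16}}

```text
clock: 0.93
tool_pos: [0.429, -0.3264, 0.2314]
orientation: [180.0, 0.0, -108.1]
force: [1.4, 0.1, -0.1]
opening: 0.0261
```

Call:
{"op": "jog_arm", "data": {"commands": [[22,33,0,5],[22,33,0,5],[22,33,0,5],[22,33,0,5],[22,33,0,5],[22,33,0,5],[22,33,0,5],[22,33,0,5],[22,33,0,5],[18,9,0,4]]}}

```text
clock: 1.77
tool_pos: [0.6458, -0.0178, 0.231]
orientation: [-180.0, 0.0, -59.0]
force: [0.4, -0.7, 0.5]
opening: 0.0159
```

```bash
python3 -c "
from nav import *
go(62,-68,200,38.7)
from h import *
s=snap('top','t1');p=get_obs()['tool_pos'];print(proj(s,p))
a=cv2.imread('pics/t1.png')[140:300,190:340];cv2.imwrite('pics/t1c.png',cv2.resize(a,None,fx=3.7,fy=3.7,interpolation=cv2.INTER_CUBIC))
s=snap('side','s1');print(proj(s,p))
"
```

```text
t 1.77 tcp [ 0.6458 -0.0178  0.231 ] tray [ 59.3 -61.4] yaw -59.0 rel+y 39.4 F [ 0.4 -0.7  0.5] op 0.0159
to (62, -68) delta [ 1.7 -6.9] -31.0 turn -0.7
[286.60503361 197.34447269]
[255.16623527 155.25700675]
```

View pics/s1.png

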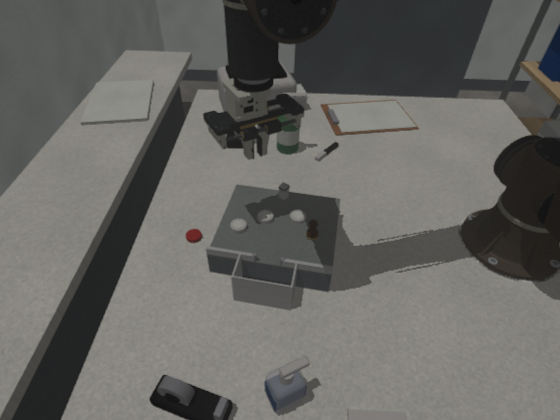

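Call:
{"op": "jog_arm", "data": {"commands": [[2,-7,0,-0.7],[0,0,-25,0],[0,0,-30,0],[0,0,-30,0],[0,0,-30,0],[0,0,-20,0],[0,0,-12,0],[0,0,-8,0],[0,0,-4,0],[0,0,0,0]]}}

```text
clock: 2.7
tool_pos: [0.6466, -0.0296, 0.0727]
orientation: [180.0, -0.0, -60.1]
force: [-0.4, -0.0, 0.6]
opening: 0.0161
```

```bash
python3 -c "
from nav import *
go(62,-68,71,38.7);go(18,-13,71,38.7)
from h import *
s=snap('side','s2');p=get_obs()['tool_pos'];print(proj(s,p))
a=cv2.imread('pics/s2.png')[130:320,150:390];cv2.imwrite('pics/s2c.png',cv2.resize(a,None,fx=3.3,fy=3.1,interpolation=cv2.INTER_CUBIC))
"
```

```text
t 2.7 tcp [ 0.6466 -0.0296  0.0727] tray [ 61.8 -72.9] yaw -60.1 rel+y 38.3 F [-0.4 -0.   0.6] op 0.0161
to (62, -68) delta [0.9 4.8] -1.7 turn 0.4
t 2.7 tcp [ 0.6466 -0.0296  0.0727] tray [ 61.8 -72.9] yaw -60.1 rel+y 38.3 F [-0.4 -0.   0.6] op 0.0161
to (18, -13) delta [-34.6  65.7] -1.7 turn 0.4
[257.24198273 204.15899084]
```

View pics/s2c.png

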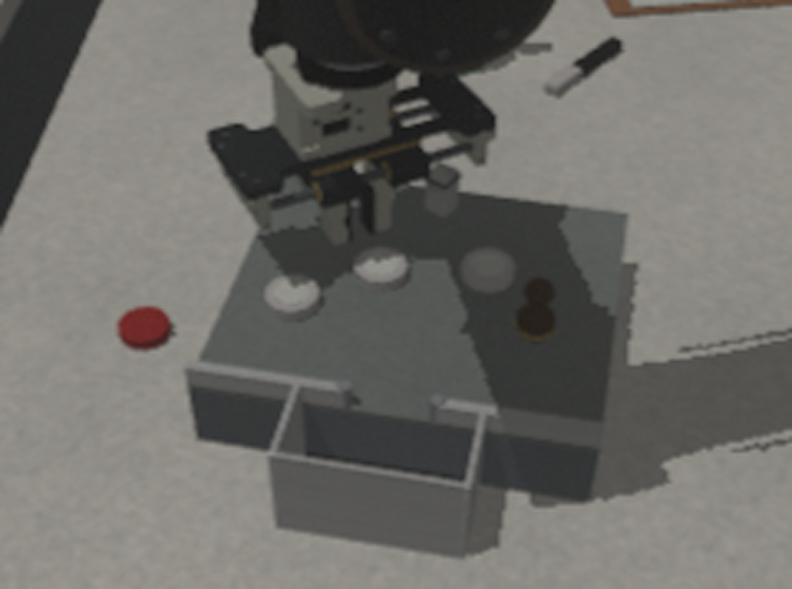

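Call:
{"op": "jog_arm", "data": {"commands": [[1,5,-2,0.4],[-3,5,0,0],[-4,7,0,0],[-5,8,0,0],[-5,8,0,0],[-5,8,0,0],[-5,9,0,0],[-4,7,0,0],[-3,6,0,0],[-1.5,2.5,0,0]]}}

```text
clock: 3.58
tool_pos: [0.6117, 0.0375, 0.0707]
orientation: [-180.0, 0.0, -59.6]
force: [-0.1, 0.2, 0.2]
opening: 0.0159
```

Call:
{"op": "jog_arm", "data": {"commands": [[0,0,0,0],[0,0,0,0],[4,-8,0,0],[5,-9,0,0],[5,-9,4,0],[5,-9,6,0],[5,-9,10,0],[5,-9,20,0],[0,0,20,0],[0,0,0,0]]}}

```text
clock: 4.42
tool_pos: [0.6442, -0.0182, 0.1353]
orientation: [-179.7, -0.2, -59.7]
force: [1.1, 0.2, 1.3]
opening: 0.016
```

```bash
cat >> tok.py <<'E'
def look(n):
    for v,z in(('top',.077),('side',.074)):
        s=snap(v,n+v[0])
        for o in tokens(s,z): print(v,int(o[0]),o[1],o[3])
        ox,oy,w_,h_=(190,140,150,160) if v=='top' else (150,130,240,190)
        a=cv2.cvtColor(s['image'],cv2.COLOR_RGB2BGR)[oy:oy+h_,ox:ox+w_]
        k=3.7 if v=='top' else 3.1
        cv2.imwrite(f'pics/{n}{v[0]}c.png',cv2.resize(a,None,fx=k,fy=k,interpolation=cv2.INTER_CUBIC))
E
python3 -c "
from nav import *
pose()
from tok import look
look('a1')"
```

```text
t 4.42 tcp [ 0.6442 -0.0182  0.1353] tray [ 57.8 -62.1] yaw -59.7 rel+y 38.7 F [1.1 0.2 1.3] op 0.016
top 144 (np.float64(314.9), np.float64(203.9)) [  78.2 -137.1]
top 315 (np.float64(253.9), np.float64(226.1)) [-8.5 15.6]
top 80 (np.float64(274.2), np.float64(237.9)) [-30.6 -43.7]
top 153 (np.float64(295.5), np.float64(278.1)) [-126.4 -117.5]
side 150 (np.float64(237.8), np.float64(224.0)) [92.4  6.4]
side 159 (np.float64(275.4), np.float64(230.2)) [0.7 8.3]
side 100 (np.float64(230.8), np.float64(250.6)) [86.2 89.9]
side 57 (np.float64(298.0), np.float64(261.4)) [-65.   90.3]
```

View pics/a1sc.png

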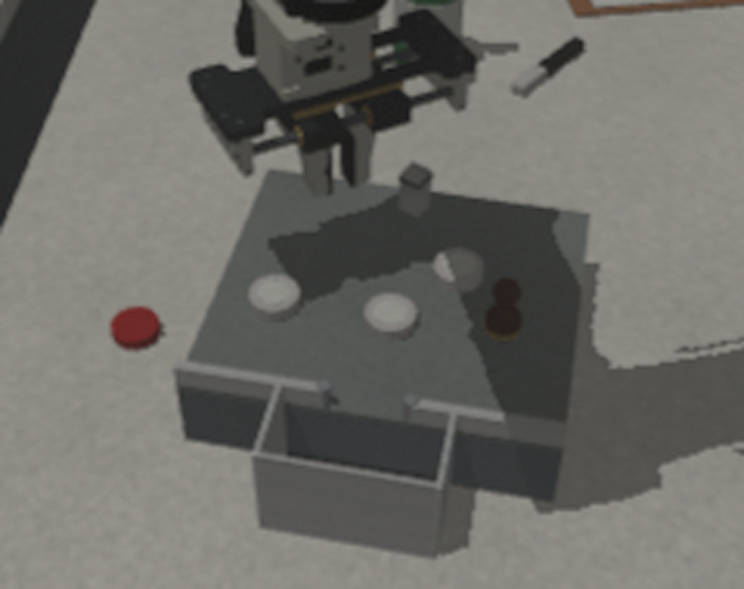

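View pics/a1tc.png

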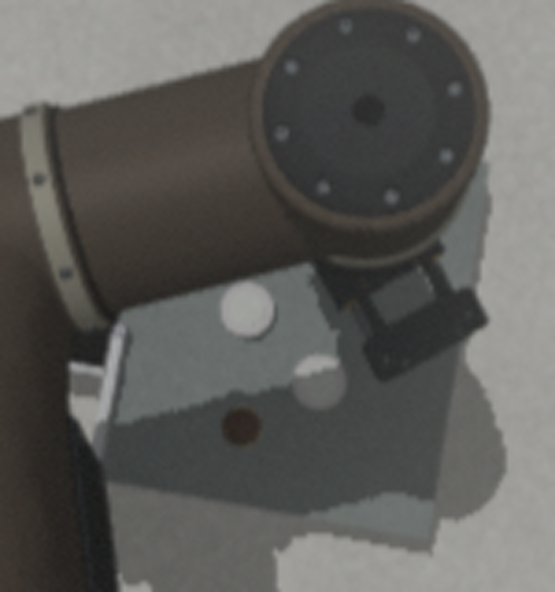

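```bash
python3 -c "
from tok import *
from nav import tr,go
def c(p,ox,oy,k): return c2(p,ox,oy,k)
for p in((138,252),(124,329)): print('top',tr(ray(T,*c(p,190,140,3.7),.084)))
for p in((338,342),(450,355)): print('side',tr(ray(S,*c(p,170,170,4),.085)))
go(0,-30,71,0)
im=cv2.imread('pics/a1s.png')[235:285,215:315]; cv2.imwrite('pics/gate.png',cv2.resize(im,None,fx=8,fy=8,interpolation=cv2.INTER_CUBIC))
"
```

```text
top [27.45932947 94.65139436]
top [-29.38317834  94.55454063]
side [ 29.7715152  100.72417154]
side [-31.25966789  97.50414924]
t 4.52 tcp [ 0.6421 -0.0176  0.1319] tray [ 55.6 -61.8] yaw -59.8 rel+y 38.6 F [-0.3 -0.1 -0.1] op 0.016
to (0, -30) delta [-50.3  39.5] -60.9 turn -38.6
```

View pics/gate.png

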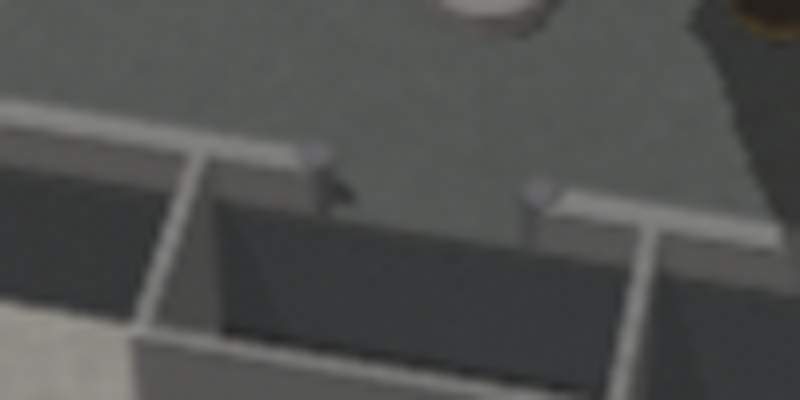

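Call:
{"op": "jog_arm", "data": {"commands": [[-8,8,0,-6.5],[-8,8,0,-6.5],[-8,8,0,-6.5],[-8,8,0,-6.5],[-9,8,0,-6.5],[-8.8,6.5,0,-6.1],[0,0,-15,0],[0,0,-15,0],[0,0,-12,0],[0,0,0,0]], "fingers": 12}}

```text
clock: 5.35
tool_pos: [0.5892, 0.0291, 0.0855]
orientation: [179.7, -0.1, -98.3]
force: [-0.6, -0.4, -0.5]
opening: 0.0121
```

```bash
python3 -c "
from nav import *
go(-.5,-23,71,0)
from tok import look
look('a2')"
```

```text
t 5.35 tcp [0.5892 0.0291 0.0855] tray [ -3.5 -23.2] yaw -98.3 rel+y 0.1 F [-0.6 -0.4 -0.5] op 0.0121
to (-0.5, -23) delta [ 3.  -0.2] -14.5 turn -0.1
top 179 (np.float64(271.5), np.float64(178.7)) [127.   -9.3]
top 62 (np.float64(305.9), np.float64(228.6)) [   8.2 -123.8]
side 164 (np.float64(237.8), np.float64(223.9)) [92.4  6.2]
side 132 (np.float64(275.1), np.float64(231.4)) [ 0.6 12.2]
side 119 (np.float64(232.0), np.float64(250.6)) [83.5 89.4]
side 109 (np.float64(307.0), np.float64(262.6)) [-84.6  89.9]
```

View pics/a2sc.png

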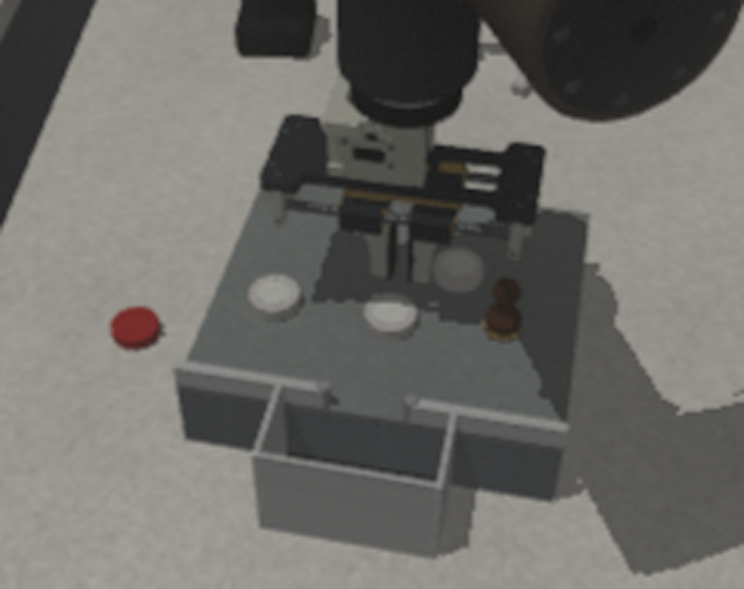

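Call:
{"op": "jog_arm", "data": {"commands": [[3,0,-6,0],[0,0,-6,0],[0,0,-2.5,0],[0,0,0,0],[0.9,6,0,0],[1.2,8,0,0],[1.2,8,0,0],[1.2,8,0,0],[1.2,8,0,0],[1.0,7,0,0]]}}

```text
clock: 6.28
tool_pos: [0.6012, 0.0762, 0.0742]
orientation: [-180.0, 0.0, -98.2]
force: [-0.5, -1.0, 0.1]
opening: 0.0121
```

```bash
python3 -c "
from nav import *
go(-.5,79.5,71,0)
from tok import look
look('a3')"
```

```text
t 6.28 tcp [0.6012 0.0762 0.0742] tray [ 1.5 25.1] yaw -98.2 rel+y 0.2 F [-0.5 -1.   0.1] op 0.0121
to (-0.5, 79.5) delta [ 6.  54.2] -3.2 turn -0.2
top 105 (np.float64(265.8), np.float64(179.0)) [123.5   5.9]
top 173 (np.float64(291.2), np.float64(183.9)) [121.8 -64.6]
top 107 (np.float64(310.7), np.float64(222.1)) [  27.6 -133.7]
top 65 (np.float64(305.9), np.float64(228.5)) [   8.5 -123.7]
top 50 (np.float64(280.0), np.float64(239.7)) [-32.9 -59.9]
top 48 (np.float64(308.0), np.float64(247.3)) [ -40.4 -137.3]
top 47 (np.float64(304.6), np.float64(265.2)) [ -88.9 -136. ]
top 62 (np.float64(298.2), np.float64(277.4)) [-123.2 -124.2]
side 160 (np.float64(237.7), np.float64(224.1)) [92.4  6.7]
side 124 (np.float64(270.9), np.float64(246.2)) [ 1.3 59.3]
side 132 (np.float64(232.6), np.float64(250.6)) [82.3 89.1]
side 107 (np.float64(301.3), np.float64(261.6)) [-72.2  89.6]
```

View pics/a3sc.png

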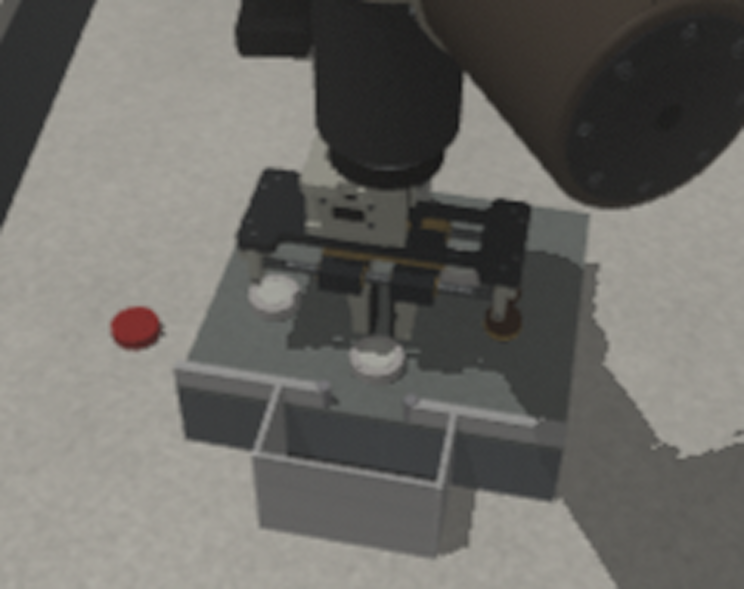

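Call:
{"op": "jog_arm", "data": {"commands": [[0,6,-2,0],[0.5,7,-1,0],[0.8,8,0,0],[1,8,0,0],[1,7,0,0],[0.9,6,0,0],[0.9,6,0,0],[0.9,6,0,0],[0,0,0,0],[0,0,0,0]]}}

```text
clock: 7.22
tool_pos: [0.607, 0.1293, 0.071]
orientation: [180.0, 0.0, -98.3]
force: [-0.3, -0.4, 0.2]
opening: 0.012
```

```bash
python3 -c "
from nav import *
go(-.5,-10,130,0)
from tok import look
look('a4')"
```

```text
t 7.22 tcp [0.607  0.1293 0.071 ] tray [-0.6 78.5] yaw -98.3 rel+y 0.1 F [-0.3 -0.4  0.2] op 0.012
to (-0.5, -10) delta [-12.9 -87.5] 59.0 turn -0.1
top 291 (np.float64(265.0), np.float64(186.5)) [102.8   4.5]
top 60 (np.float64(295.4), np.float64(183.2)) [125.4 -75.8]
top 52 (np.float64(238.7), np.float64(197.9)) [60.  69.6]
top 63 (np.float64(305.9), np.float64(228.5)) [   8.3 -123.7]
top 197 (np.float64(275.6), np.float64(242.5)) [-42.1 -49.5]
side 153 (np.float64(247.3), np.float64(202.4)) [ 88.7 -72.6]
side 65 (np.float64(297.9), np.float64(211.6)) [-41.9 -65.4]
side 85 (np.float64(222.8), np.float64(248.8)) [105.   88.4]
```

View pics/a4sc.png

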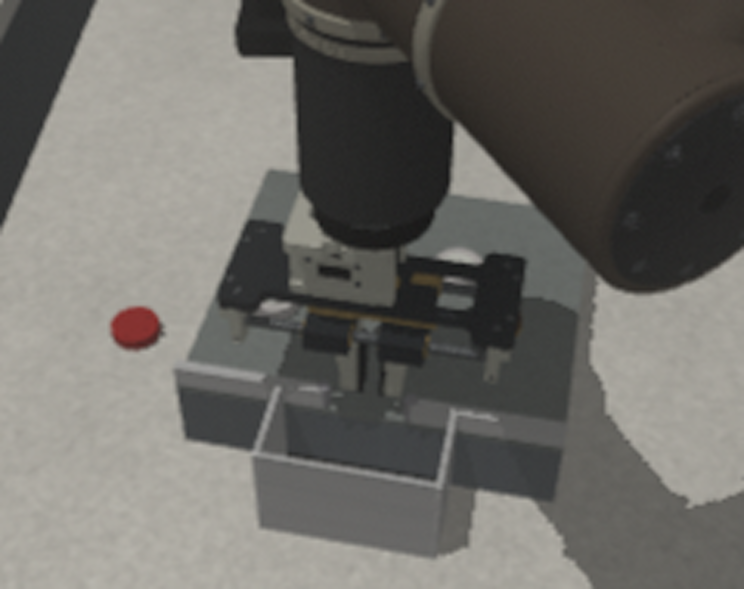

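Call:
{"op": "jog_arm", "data": {"commands": [[-1,-4,8,0],[0,0,25,0],[0,0,27,0],[-5,-12,10,-4],[-8,-20,0,-5],[-8,-20,0,-5],[-8,-20,0,-5],[-8,-20,0,-5],[-8,-20,0,-5],[0,0,0,0]]}}

```text
clock: 8.15
tool_pos: [0.5591, 0.0098, 0.1418]
orientation: [180.0, -0.0, -127.7]
force: [0.1, 0.3, -0.4]
opening: 0.0116
```

```bash
python3 -c "
from nav import *
go(-70,-82,71,-40.7)
from tok import look
look('a5')"
```

```text
t 8.15 tcp [0.5591 0.0098 0.1418] tray [-30.5 -46.7] yaw -127.7 rel+y -29.3 F [ 0.1  0.3 -0.4] op 0.0116
to (-70, -82) delta [-44.2 -29.1] -70.8 turn -11.4
top 79 (np.float64(245.1), np.float64(175.2)) [124.7  63.5]
top 234 (np.float64(261.7), np.float64(185.0)) [105.6  13.9]
top 68 (np.float64(289.6), np.float64(181.8)) [126.7 -59.4]
side 157 (np.float64(237.8), np.float64(224.0)) [92.3  6.3]
side 107 (np.float64(231.0), np.float64(250.5)) [85.7 89.7]
side 102 (np.float64(307.1), np.float64(262.7)) [-84.9  90.1]
```

View pics/a5sc.png

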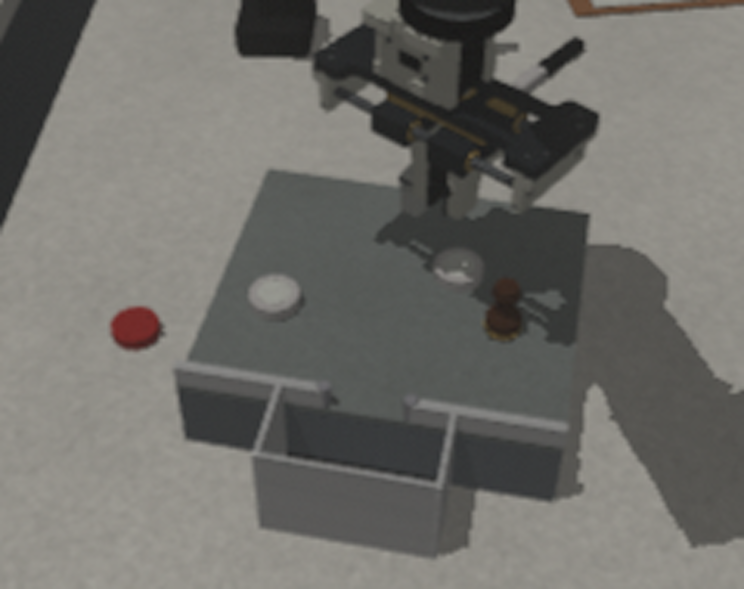

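View pics/a5tc.png

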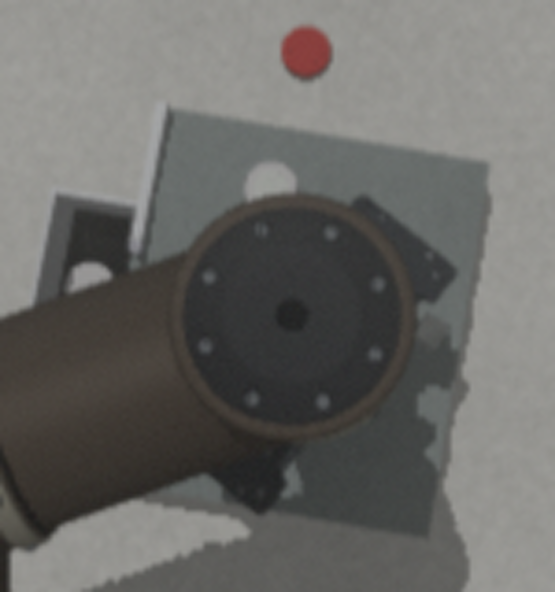

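Call:
{"op": "jog_arm", "data": {"commands": [[-11,-7,0,-2.9],[-11,-7,0,-2.9],[-11,-7,0,-2.9],[-11.2,-8,0,-2.7],[0,0,-20,0],[0,0,-20,0],[0,0,-15,0],[0,0,-10,0],[0,0,-5,0],[0,0,0,0]], "fingers": 16}}

```text
clock: 9.08
tool_pos: [0.5166, -0.0159, 0.0703]
orientation: [180.0, -0.1, -138.6]
force: [-0.4, 0.3, -0.2]
opening: 0.0157
```

```bash
python3 -c "
from nav import *
go(-70,-82,71,-40.7)
go(-18.5,-21,71,-40.7)
from tok import look
look('a6')"
```

```text
t 9.08 tcp [ 0.5166 -0.0159  0.0703] tray [-68.8 -78.4] yaw -138.6 rel+y -40.2 F [-0.4  0.3 -0.2] op 0.0157
to (-70, -82) delta [-1.7 -3.4] 0.7 turn -0.5
t 9.08 tcp [ 0.5166 -0.0159  0.0703] tray [-68.8 -78.4] yaw -138.6 rel+y -40.2 F [-0.4  0.3 -0.2] op 0.0157
to (-18.5, -21) delta [58.1 49.4] 0.7 turn -0.5
top 188 (np.float64(262.6), np.float64(189.8)) [92.7  9.4]
side 142 (np.float64(297.2), np.float64(215.2)) [-42.1 -52.5]
side 162 (np.float64(237.8), np.float64(224.0)) [92.4  6.3]
side 115 (np.float64(231.8), np.float64(250.6)) [84.  89.5]
side 107 (np.float64(307.0), np.float64(262.7)) [-84.8  90. ]
```

View pics/a6sc.png

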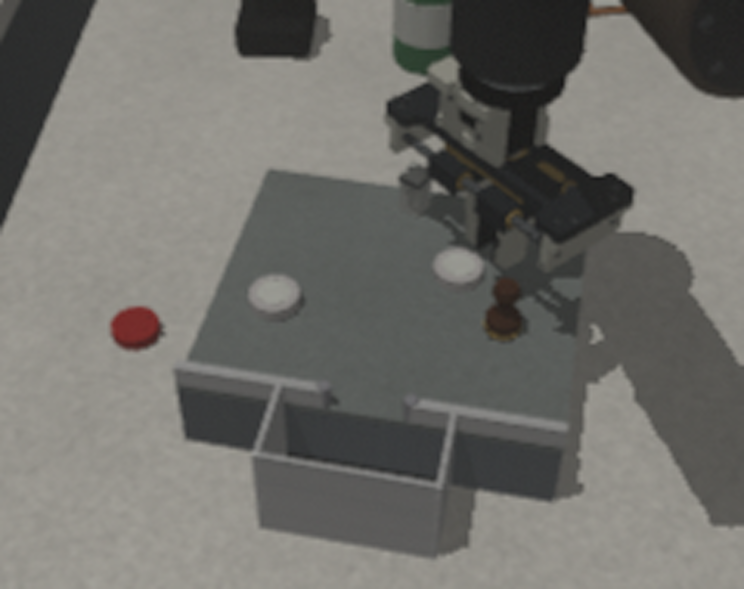

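Call:
{"op": "jog_arm", "data": {"commands": [[4,3.4,0.5,-0.5],[7,6,0,0],[8,7,0,0],[8,7,0,0],[8,7,0,0],[8,7,0,0],[7,6,0,0],[5,4,0,0],[3,2,0,0],[0,0,0,0]]}}

```text
clock: 10.02
tool_pos: [0.5754, 0.0338, 0.0713]
orientation: [-180.0, -0.0, -139.2]
force: [0.3, -0.3, -0.1]
opening: 0.016
```

Call:
{"op": "jog_arm", "data": {"commands": [[0,0,0,0],[-6,-5,0,0],[-10,-8,0,0],[-5,-4,8,0],[0,0,15,0],[0,0,20,0],[0,0,20,0],[0,0,0,6],[0,0,0,6],[0,0,0,0]]}}

```text
clock: 10.85
tool_pos: [0.5532, 0.0157, 0.1359]
orientation: [-180.0, 0.1, -126.9]
force: [0.2, -0.3, -0.6]
opening: 0.0162
```

```bash
python3 -c "
from nav import *
go(0,-35,135,0)
from tok import look
look('a7')"
```

```text
t 10.85 tcp [0.5532 0.0157 0.1359] tray [-37.2 -41.8] yaw -126.9 rel+y -28.5 F [ 0.2 -0.3 -0.6] op 0.0162
to (0, -35) delta [37.8  1.3] -0.9 turn 28.5
top 53 (np.float64(245.2), np.float64(173.9)) [128.1  63.8]
top 253 (np.float64(261.7), np.float64(187.2)) [99.5 12.9]
side 159 (np.float64(237.8), np.float64(224.0)) [92.3  6.3]
side 160 (np.float64(275.8), np.float64(227.4)) [ 1.6 -1. ]
side 111 (np.float64(231.5), np.float64(250.6)) [84.6 89.6]
side 104 (np.float64(307.1), np.float64(262.7)) [-84.9  90.1]
```

View pics/a7sc.png

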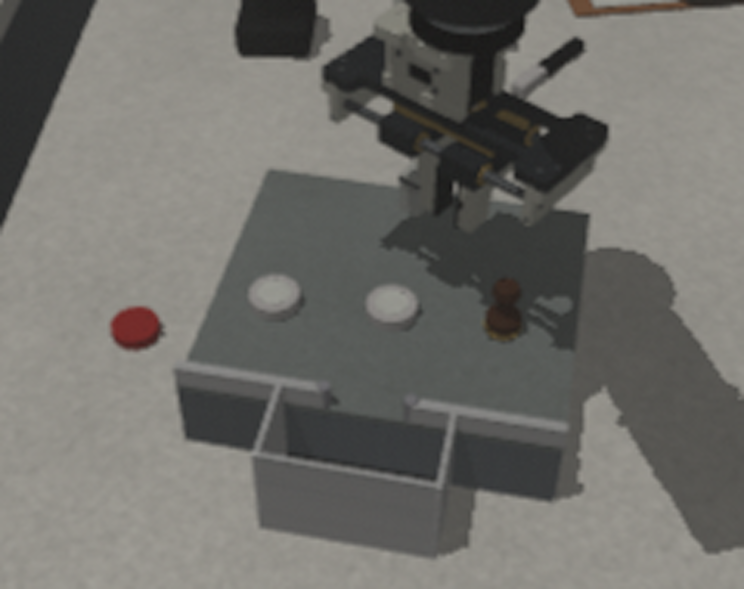

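Call:
{"op": "jog_arm", "data": {"commands": [[7,-1,0,6],[8,-1,0,6],[8,-1,0,6],[8,-0.7,0,6],[6.5,0,0,4.5],[0,0,-20,0],[0,0,-20,0],[0,0,-15,0],[0,0,-9,0],[0,0,0,0]], "fingers": 12}}

```text
clock: 11.78
tool_pos: [0.5897, 0.0121, 0.0684]
orientation: [179.8, -0.1, -98.8]
force: [-0.4, 0.6, 0.2]
opening: 0.012
```

```bash
python3 -c "
from nav import *
go(0,20,71,0)
go(-0.5,79.5,71,0)
from tok import look
look('a8')"
```

```text
t 11.78 tcp [0.5897 0.0121 0.0684] tray [ -0.6 -40. ] yaw -98.8 rel+y -0.4 F [-0.4  0.6  0.2] op 0.012
to (0, 20) delta [ 9.4 59.3] 2.6 turn 0.4
t 11.78 tcp [0.5897 0.0121 0.0684] tray [ -0.6 -40. ] yaw -98.8 rel+y -0.4 F [-0.4  0.6  0.2] op 0.012
to (-0.5, 79.5) delta [ 17.6 118.3] 2.6 turn 0.4
top 46 (np.float64(246.4), np.float64(175.2)) [125.3  59.9]
top 61 (np.float64(306.0), np.float64(228.6)) [   8.1 -123.9]
side 163 (np.float64(237.8), np.float64(223.9)) [92.4  6.2]
side 145 (np.float64(275.8), np.float64(228.0)) [1.3 0.9]
side 118 (np.float64(231.9), np.float64(250.6)) [83.7 89.4]
side 107 (np.float64(306.7), np.float64(262.6)) [-84.1  90. ]
```

View pics/a8sc.png

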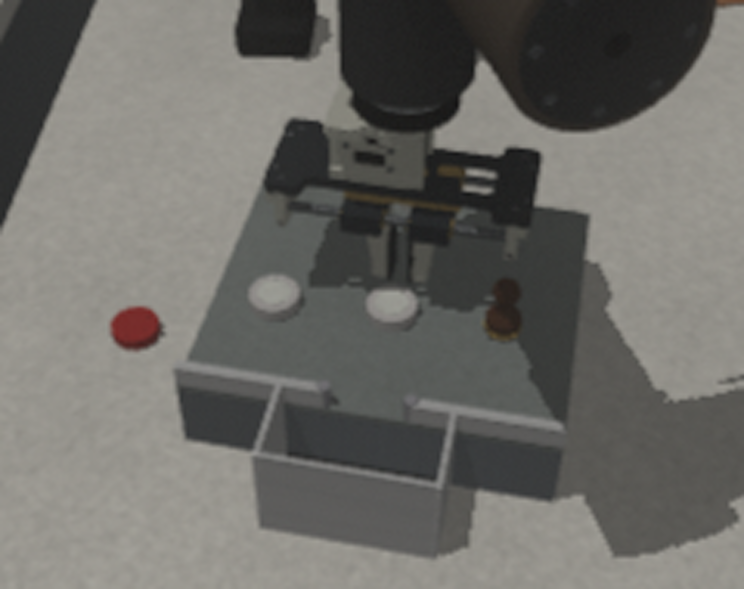

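Call:
{"op": "jog_arm", "data": {"commands": [[0.7,4,2,0.4],[0.9,6,0,0],[1.2,8,0,0],[1.2,8,0,0],[1.2,8,0,0],[1.2,8,0,0],[1.2,8,0,0],[0.9,6,0,0],[0.6,4,0,0],[0,0,0,0]]}}

```text
clock: 12.72
tool_pos: [0.6006, 0.0736, 0.0724]
orientation: [-180.0, 0.0, -98.2]
force: [0.3, 0.8, -0.1]
opening: 0.0122
```

```bash
python3 -c "
from nav import *
go(-0.5,79.5,71,0)
from tok import look
look('a9')"
```

```text
t 12.72 tcp [0.6006 0.0736 0.0724] tray [ 1.2 22.4] yaw -98.2 rel+y 0.2 F [ 0.3  0.8 -0.1] op 0.0122
to (-0.5, 79.5) delta [ 6.7 56.7] -1.4 turn -0.2
top 257 (np.float64(281.4), np.float64(180.9)) [125.6 -37. ]
top 87 (np.float64(311.5), np.float64(222.7)) [  26.4 -136.1]
top 69 (np.float64(305.9), np.float64(228.2)) [   9.2 -123.4]
top 55 (np.float64(305.0), np.float64(263.7)) [ -84.8 -136.4]
top 62 (np.float64(298.9), np.float64(277.6)) [-123.6 -126.2]
side 161 (np.float64(237.7), np.float64(224.0)) [92.5  6.6]
side 128 (np.float64(271.3), np.float64(245.0)) [ 1.2 55.7]
side 132 (np.float64(232.5), np.float64(250.5)) [82.4 89.1]
side 106 (np.float64(301.1), np.float64(261.6)) [-71.7  89.6]
```

Token 2 is centred (x about 1 mm), so I'll push it through.

Call:
{"op": "jog_arm", "data": {"commands": [[0,6,-1,0],[0.5,8,0,0],[0.8,8,0,0],[1,8,0,0],[1.1,7,0,0],[1,7,0,0],[1,7,0,0],[1,5.5,0,0],[0,0,0,0],[0,0,0,0]]}}

```text
clock: 13.65
tool_pos: [0.6068, 0.1295, 0.0715]
orientation: [180.0, -0.0, -98.3]
force: [-0.8, -0.8, -1.1]
opening: 0.0118
```

Call:
{"op": "jog_arm", "data": {"commands": [[-1,-5,5,0],[0,0,25,0],[0,0,30,0],[4,-10,10,6],[8,-12,0,6],[8,-12,0,6],[8,-12,0,6],[8,-12,0,6],[8,-12,0,6],[0,0,0,0]]}}

```text
clock: 14.48
tool_pos: [0.6505, 0.0515, 0.1418]
orientation: [-180.0, -0.0, -62.0]
force: [0.7, 0.9, -0.3]
opening: 0.0119
```

```bash
python3 -c "
from nav import *
go(134,-1,71,76)
from tok import look
look('b1')"
```

```text
t 14.48 tcp [0.6505 0.0515 0.1418] tray [53.9  7.9] yaw -62.0 rel+y 36.4 F [ 0.7  0.9 -0.3] op 0.0119
to (134, -1) delta [ 78.  -20.5] -70.8 turn 39.6
top 2550 (np.float64(298.5), np.float64(220.6)) [  26.1 -100.7]
top 619 (np.float64(239.7), np.float64(228.0)) [-19.9  52.5]
side 112 (np.float64(231.5), np.float64(250.6)) [84.5 89.6]
side 50 (np.float64(295.3), np.float64(260.9)) [-59.   90.1]
```

View pics/b1sc.png

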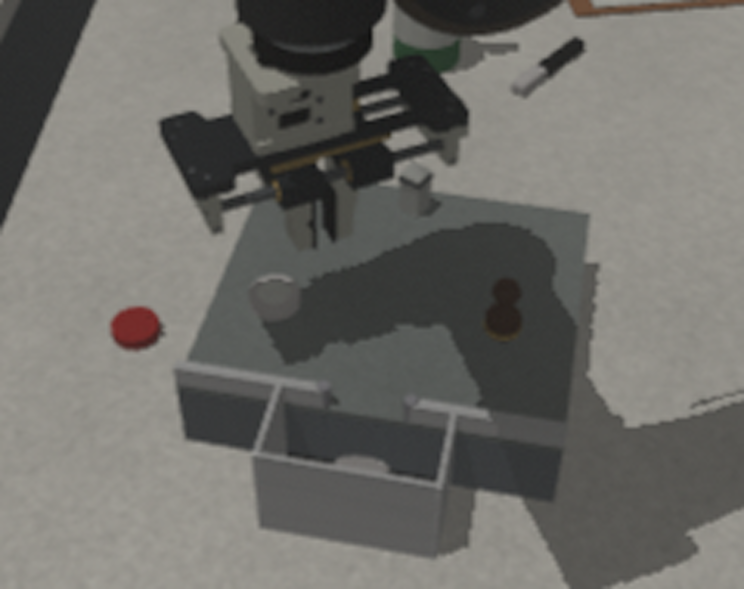

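View pics/b1tc.png

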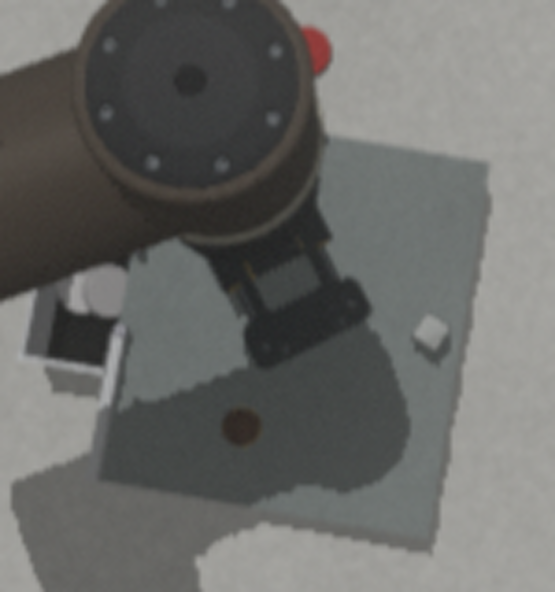

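Call:
{"op": "jog_arm", "data": {"commands": [[8,-2,0,6],[11,-3,0,6],[11,-3,0,6],[12,-3,0,6],[12,-3,0,6],[12,-3,0,6],[11.7,-1.5,0,6],[0,0,0,1.5],[0,0,-20,0],[0,0,0,0]], "fingers": 16}}

```text
clock: 15.42
tool_pos: [0.7254, 0.0359, 0.1184]
orientation: [179.9, 0.2, -18.9]
force: [-1.6, -0.4, -2.1]
opening: 0.0156
```

```bash
python3 -c "
from nav import *
go(134,1,71,79.9)
from tok import look
look('b2')"
```

```text
t 15.42 tcp [0.7254 0.0359 0.1184] tray [130.2   3.4] yaw -18.9 rel+y 79.5 F [-1.6 -0.4 -2.1] op 0.0156
to (134, 1) delta [ 3.4 -2.9] -47.4 turn 0.4
top 452 (np.float64(241.8), np.float64(200.6)) [54.4 59.9]
top 2776 (np.float64(287.4), np.float64(249.1)) [-54.4 -83.7]
top 41 (np.float64(262.3), np.float64(189.7)) [93.  10.2]
side 105 (np.float64(230.9), np.float64(250.5)) [85.9 89.8]
```

View pics/b2sc.png

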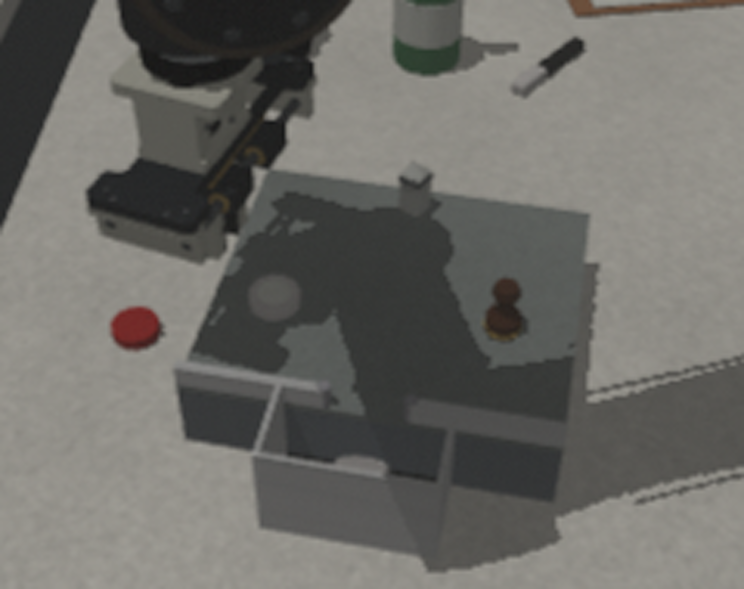

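View pics/b2tc.png

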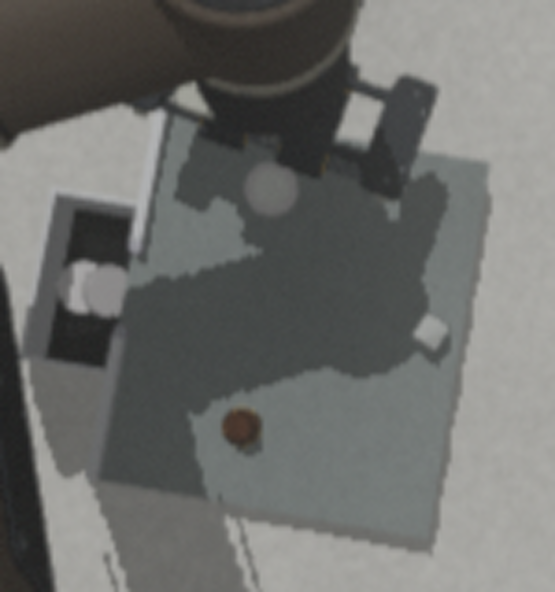

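Call:
{"op": "jog_arm", "data": {"commands": [[3.5,-3,0,0.4],[0,0,-15,0],[0,0,-15,0],[0,0,-12,0],[0,0,-5,0],[0,0,0,0],[-3,1.2,0,0],[-5,1.7,0,0],[-5,1.7,0,0],[0,0,0,0]]}}

```text
clock: 16.35
tool_pos: [0.7173, 0.0378, 0.0756]
orientation: [-180.0, -0.0, -18.4]
force: [-0.6, 0.5, 0.3]
opening: 0.0163
```

```bash
python3 -c "
from nav import *
go(28,20,71,79.9)
from tok import look
look('b3')"
```

```text
t 16.35 tcp [0.7173 0.0378 0.0756] tray [121.9   4. ] yaw -18.4 rel+y 80.0 F [-0.6  0.5  0.3] op 0.0163
to (28, 20) delta [-90.6  29.5] -4.6 turn -0.1
top 2932 (np.float64(287.2), np.float64(248.1)) [-51.7 -82.6]
top 328 (np.float64(241.5), np.float64(203.5)) [46.2 59.2]
side 102 (np.float64(232.3), np.float64(250.8)) [82.7 89.9]
```

View pics/b3sc.png

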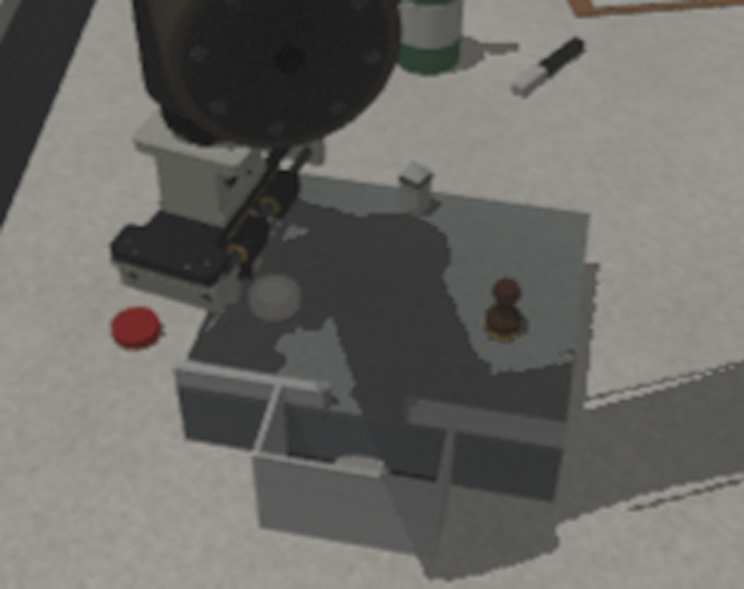

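Call:
{"op": "jog_arm", "data": {"commands": [[0,0,-4.5,0],[-6,2,0,0],[-8,2.6,0,0],[-8,2.6,0,0],[-8,2.6,0,0],[-8,2.6,0,0],[-8,2.6,0,0],[-8,2.6,0,0],[-7,2.3,0,0],[-6,2,0,0]]}}

```text
clock: 17.28
tool_pos: [0.6501, 0.0595, 0.0702]
orientation: [-180.0, -0.0, -18.4]
force: [-0.3, 0.0, 0.1]
opening: 0.0155
```

Call:
{"op": "jog_arm", "data": {"commands": [[-6,2,0,0],[-6,2,0,0],[-5,1.6,0,0],[-4,1.2,0,0],[-2.5,0.7,0,0],[0,0,0,0],[0,0,0,0],[0,0,0,0],[6,-2,0,0],[8,-3,0,0]]}}

```text
clock: 18.12
tool_pos: [0.6419, 0.0616, 0.0701]
orientation: [180.0, 0.0, -18.4]
force: [0.1, 0.5, -0.1]
opening: 0.0163
```

Call:
{"op": "jog_arm", "data": {"commands": [[8,-3,4,0],[4,-1,12,0],[0,0,25,0],[0,0,25,-3],[-2,-8,0,-7],[-4,-10,0,-7],[-4,-10,0,-7],[-5,-10,0,-7],[-5,-10,0,-7],[0,0,0,0]]}}

```text
clock: 18.95
tool_pos: [0.6334, 0.0078, 0.1363]
orientation: [180.0, 0.0, -56.9]
force: [-0.1, -0.6, -0.3]
opening: 0.016
```

```bash
python3 -c "
from nav import *
go(-.5,-20,71,0)
from tok import look
look('b4')"
```

```text
t 18.95 tcp [0.6334 0.0078 0.1363] tray [ 43.3 -37.9] yaw -56.9 rel+y 41.5 F [-0.1 -0.6 -0.3] op 0.016
to (-0.5, -20) delta [-40.8  24.1] -65.3 turn -41.5
top 678 (np.float64(309.7), np.float64(203.8)) [  76.3 -123. ]
top 173 (np.float64(250.4), np.float64(223.9)) [-4.2 25.9]
top 65 (np.float64(295.7), np.float64(280.0)) [-131.1 -118.8]
side 165 (np.float64(273.9), np.float64(234.5)) [ 1.5 22.6]
side 104 (np.float64(231.0), np.float64(250.6)) [85.8 89.8]
side 71 (np.float64(300.4), np.float64(261.7)) [-70.2  90.2]
```

View pics/b4sc.png

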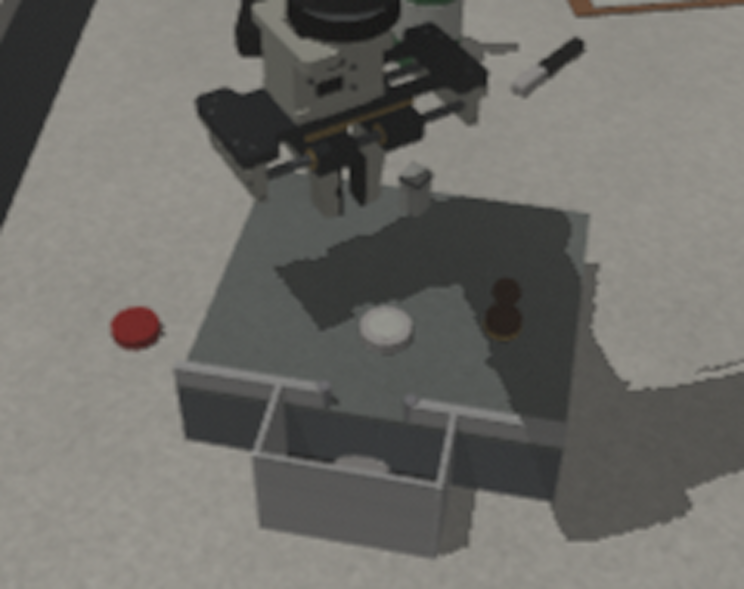

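A is centred at about (1, 25) in tray millimetres. I'll put the pusher at (0, -20) behind it.

Call:
{"op": "jog_arm", "data": {"commands": [[-6,4,0,-6.9],[-7,4,0,-6.9],[-7,4,0,-6.9],[-7,4,0,-6.9],[-7,4,0,-6.9],[-6.3,4,0,-7],[0,0,-22,0],[0,0,-22,0],[0,0,-14,0],[0,0,-6,0]], "fingers": 12}}

```text
clock: 19.88
tool_pos: [0.5926, 0.0338, 0.0699]
orientation: [179.9, -0.1, -97.7]
force: [0.5, 0.4, 0.4]
opening: 0.0119
```

```bash
python3 -c "
from nav import *
go(-.5,79.5,71,0)
from tok import look
look('b5')"
```

```text
t 19.88 tcp [0.5926 0.0338 0.0699] tray [ -0.9 -18.1] yaw -97.7 rel+y 0.7 F [0.5 0.4 0.4] op 0.0119
to (-0.5, 79.5) delta [14.6 96.5] 1.1 turn -0.7
top 55 (np.float64(244.8), np.float64(174.3)) [127.   64.8]
top 47 (np.float64(293.1), np.float64(182.4)) [126.7 -69. ]
top 62 (np.float64(306.0), np.float64(228.6)) [   8.2 -123.9]
side 161 (np.float64(273.8), np.float64(235.0)) [ 1.6 24. ]
side 122 (np.float64(232.2), np.float64(250.6)) [83.  89.4]
side 107 (np.float64(306.0), np.float64(262.5)) [-82.5  89.9]
```

View pics/b5sc.png

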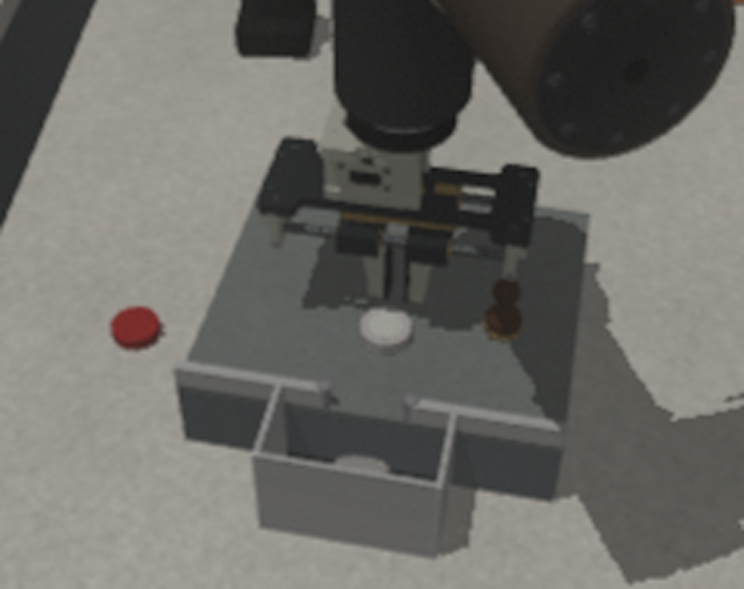

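Call:
{"op": "jog_arm", "data": {"commands": [[0.7,4,1,-0.7],[0.9,6,0,0],[1.0,7,0,0],[1.1,8,0,0],[1.1,8,0,0],[1.1,8,0,0],[0.9,6,0,0],[0.6,4,0,0],[0,0,0,0],[0,0,0,0]]}}

```text
clock: 20.82
tool_pos: [0.6005, 0.0849, 0.0729]
orientation: [180.0, -0.0, -98.6]
force: [-1.0, -0.2, -0.5]
opening: 0.012
```

```bash
python3 -c "
from nav import *
go(-.5,79.5,71,0)
from tok import look
look('b6')"
```

```text
t 20.82 tcp [0.6005 0.0849 0.0729] tray [-0.5 33.6] yaw -98.6 rel+y -0.2 F [-1.  -0.2 -0.5] op 0.012
to (-0.5, 79.5) delta [ 6.7 45.4] -1.9 turn 0.2
top 46 (np.float64(246.1), np.float64(173.9)) [128.6  61.4]
top 63 (np.float64(261.6), np.float64(177.9)) [124.8  17.7]
top 189 (np.float64(288.6), np.float64(182.9)) [123.2 -57.2]
top 161 (np.float64(309.3), np.float64(224.7)) [  20.1 -131.1]
top 50 (np.float64(308.1), np.float64(248.1)) [ -42.5 -138. ]
top 46 (np.float64(304.5), np.float64(264.8)) [ -87.9 -135.4]
top 76 (np.float64(297.4), np.float64(276.6)) [-121.6 -121.7]
side 72 (np.float64(253.1), np.float64(189.7)) [  85.7 -124.1]
side 136 (np.float64(270.8), np.float64(249.0)) [-0.2 67.5]
side 136 (np.float64(232.8), np.float64(250.5)) [81.9 89. ]
side 108 (np.float64(300.8), np.float64(261.5)) [-71.1  89.6]
```

Call:
{"op": "jog_arm", "data": {"commands": [[0.9,6,-1,0],[1,7,0,0],[1,7,0,0],[1,7,0,0],[1,7,0,0],[1,6,0,0],[0.8,5.4,0,0],[0,0,0,0],[0,0,0,0],[0,0,0,0]]}}

```text
clock: 21.75
tool_pos: [0.6072, 0.13, 0.072]
orientation: [180.0, -0.0, -98.6]
force: [0.3, -0.1, 0.2]
opening: 0.0118
```

Call:
{"op": "jog_arm", "data": {"commands": [[-1,-5,5,0],[0,0,25,0],[0,0,30,0],[-2,-15,25,0],[-4,-28,0,0],[-4,-30,0,0],[-4,-30,0,0],[-4,-30,0,0],[-4,-30,0,0],[0,0,0,0]]}}

```text
clock: 22.58
tool_pos: [0.5828, -0.0425, 0.1576]
orientation: [180.0, -0.0, -98.8]
force: [0.2, 1.0, -0.7]
opening: 0.0119
```

```bash
python3 -c "
from nav import *
pose()
from tok import look
look('b7')"
```

```text
t 22.58 tcp [ 0.5828 -0.0425  0.1576] tray [  0.6 -95. ] yaw -98.8 rel+y -0.4 F [ 0.2  1.  -0.7] op 0.0119
top 720 (np.float64(253.8), np.float64(182.7)) [108.1  36.2]
side 96 (np.float64(230.7), np.float64(250.6)) [86.5 90. ]
side 91 (np.float64(307.0), np.float64(262.8)) [-84.8  90.5]
```

View pics/b7sc.png

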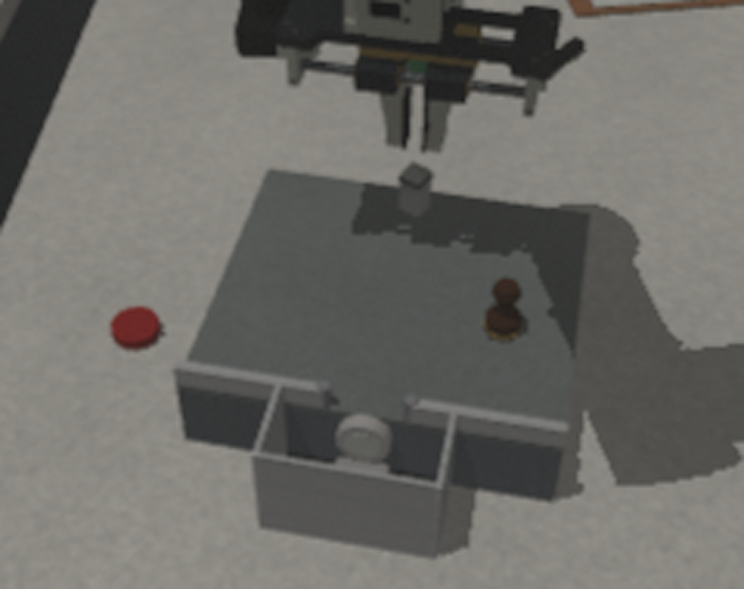

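View pics/b7tc.png

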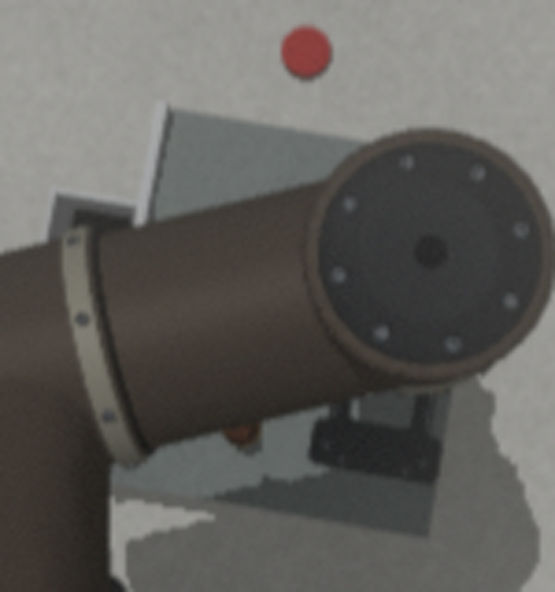

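Call:
{"op": "jog_arm", "data": {"commands": [[0,0,30,0],[0,-10,30,0],[-10,-30,20,0],[-15,-35,0,0],[-15,-35,0,0],[-15,-35,0,0],[-15,-35,0,0],[-15,-35,0,0],[-15,-20,0,0],[0,0,0,0]]}}

```text
clock: 23.52
tool_pos: [0.4821, -0.2754, 0.2373]
orientation: [180.0, -0.0, -98.7]
force: [-0.5, 0.7, 0.9]
opening: 0.0114
```

```bash
python3 -c "
from nav import *
pose()
from tok import *
look('b8')
a=cv2.imread('pics/b8s.png')[240:310,220:320];b=cv2.imread('pics/b8t.png')[185:245,190:240]
cv2.imwrite('pics/b8sz.png',cv2.resize(a,None,fx=8,fy=8,interpolation=cv2.INTER_CUBIC))
cv2.imwrite('pics/b8tz.png',cv2.resize(b,None,fx=10,fy=10,interpolation=cv2.INTER_CUBIC))
"
```

```text
t 23.52 tcp [ 0.4821 -0.2754  0.2373] tray [ -65.  -340.1] yaw -98.7 rel+y -0.3 F [-0.5  0.7  0.9] op 0.0114
top 766 (np.float64(258.6), np.float64(183.9)) [107.1  22.9]
side 85 (np.float64(230.4), np.float64(250.7)) [87.  90.4]
side 79 (np.float64(307.0), np.float64(263.0)) [-84.8  90.8]
```

View pics/b8sz.png

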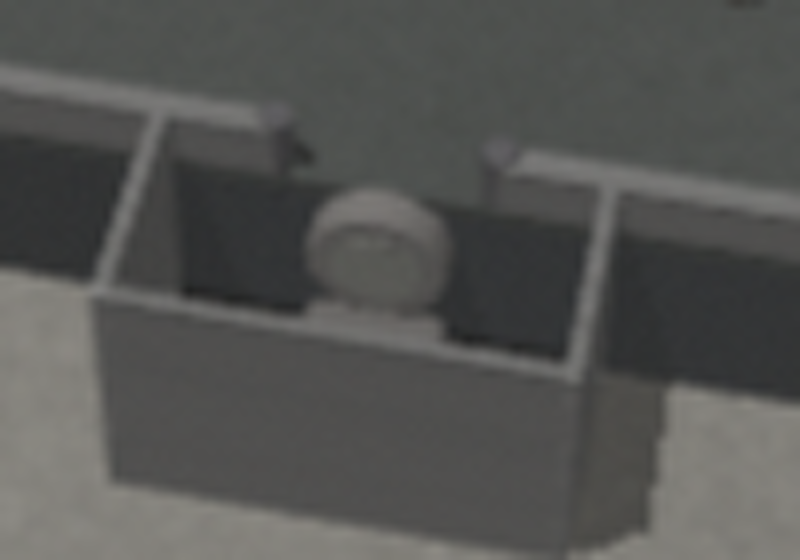

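View pics/b8tz.png

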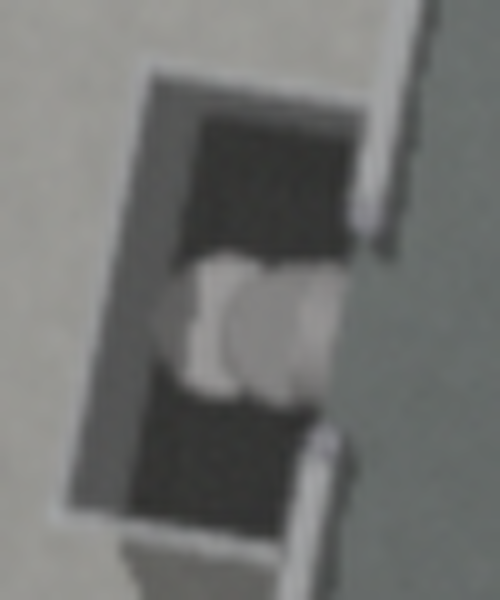

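```bash
cat > disc.py <<'E'
from tok import *
import nav
st=snap('top');ss=snap('side')
def W(q): 
    p=nav.w(q[0],q[1]); return np.array([p[0],p[1],q[2]])/1000
ph=np.linspace(0,2*np.pi,73)
def circ(x,y,z,th,off):
    n=np.array([0,np.sin(th),np.cos(th)]);e1=np.array([1,0,0]);e2=np.cross(n,e1)
    c=np.array([x,y,z])+off*n
    return [c+20*(np.cos(p)*e1+np.sin(p)*e2) for p in ph]
def pr(s,pts): return np.array([proj(s,W(q)) for q in pts])
# image shifts from known features
def sh(s,feats): return np.mean([np.array(p)-proj(s,W(q)) for p,q in feats],0)
fS=[((220+275/8-.5,240+108/8-.5),(31,96,85)),((220+502/8-.5,240+148/8-.5),(-31,96,85)),((220+97/8-.5,240+290/8-.5),(64,164,85)),((220+578/8-.5,240+375/8-.5),(-64,164,85))]
fT=[((190+365/10-.5,185+225/10-.5),(31,96,85)),((190+322/10-.5,185+440/10-.5),(-31,96,85)),((190+150/10-.5,185+70/10-.5),(64,164,85)),((190+62/10-.5,185+515/10-.5),(-64,164,85))]
dS,dT=sh(ss,fS),sh(st,fT);print('shifts',dS,dT)
for s,f,d in((ss,fS,dS),(st,fT,dT)): print([(np.array(p)-proj(s,W(q))-d).round(1).tolist() for p,q in f])
def f(v):
    x,y,z,th=v
    a=pr(ss,circ(x,y,z,th,12))+dS;b=pr(ss,circ(x,y,z,th,0))+dS;c=pr(st,circ(x,y,z,th,12))+dT;d=pr(st,circ(x,y,z,th,0))+dT
    S=lambda u,k:220+u/8-.5 if k==0 else 240+u/8-.5
    Tt=lambda u,k:190+u/10-.5 if k==0 else 185+u/10-.5
    return [a[:,0].min()-S(306,0),a[:,0].max()-S(448,0),a[:,1].max()-S(315,1),a[:,1].min()-S(215,1),min(a[:,1].min(),b[:,1].min())-S(187,1),
      c[:,0].min()-Tt(222,0),d[:,0].max()-Tt(343,0),c[:,1].min()-Tt(262,1),c[:,1].max()-Tt(408,1)]
r=least_squares(f,[0,112,42,.9]);print('underside centre tray',r.x[:3].round(1),'tilt',np.degrees(r.x[3]),np.round(r.fun,2))
im1=cv2.cvtColor(ss['image'],cv2.COLOR_RGB2BGR)[240:310,220:320];im1=cv2.resize(im1,None,fx=8,fy=8,interpolation=cv2.INTER_CUBIC)
im2=cv2.cvtColor(st['image'],cv2.COLOR_RGB2BGR)[185:245,190:240];im2=cv2.resize(im2,None,fx=10,fy=10,interpolation=cv2.INTER_CUBIC)
for off,c in((12,(0,0,255)),(0,(0,255,0))):
    cv2.polylines(im1,[((pr(ss,circ(*r.x,off))+dS-[220,240]+.5)*8).astype(np.int32)],True,c,1)
    cv2.polylines(im2,[((pr(st,circ(*r.x,off))+dT-[190,185]+.5)*10).astype(np.int32)],True,c,1)
o=np.zeros((600,800,3),np.uint8);a=cv2.resize(im1,(480,336));o[:336,:480]=a;o[:360,500:800]=cv2.resize(im2,(300,360));cv2.imwrite('pics/disc.png',o)
E
python3 disc.py
```

```text
shifts [0.00499147 0.03393218] [-0.12432473  0.10100324]
[[-0.2, -0.4], [0.1, 0.1], [0.7, -0.1], [-0.6, 0.3]]
[[-0.5, 0.6], [-0.6, -0.6], [0.5, 1.2], [0.6, -1.1]]
underside centre tray [ -2.7 112.6  54.7] tilt 65.69134037669048 [-0.14  0.32  2.45 -1.69 -0.66  1.77 -1.56  0.03 -0.26]
```

View pics/disc.png

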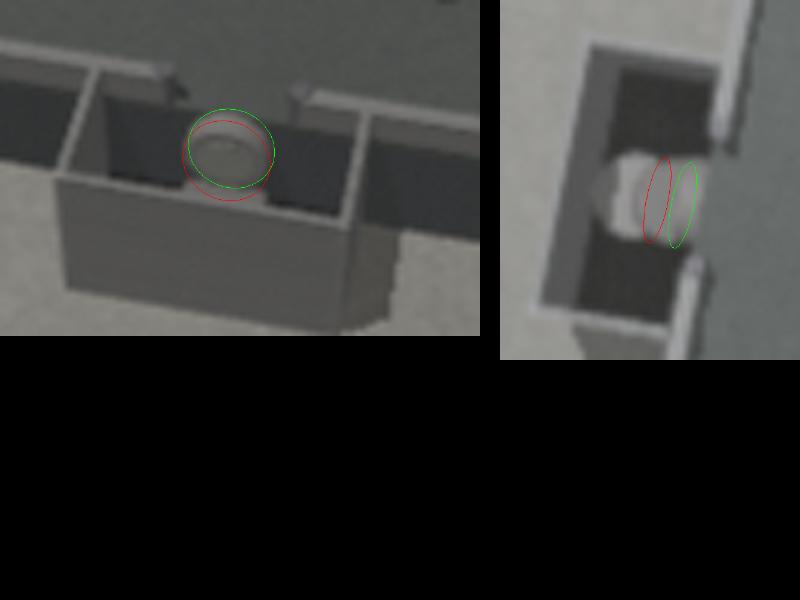

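```bash
python3 - <<'E'
s=open('disc.py').read()
s=s.replace("a[:,1].max()-S(315,1),a[:,1].min()-S(215,1),min(a[:,1].min(),b[:,1].min())-S(187,1)","max(a[:,1].max(),b[:,1].max())-S(315,1),min(a[:,1].min(),b[:,1].min())-S(187,1)")
s=s.replace("d[:,0].max()-Tt(343,0)","max(c[:,0].max(),d[:,0].max())-Tt(345,0)")
s=s.replace("least_squares(f,[0,112,42,.9])","min((least_squares(f,[0,112,42,a]) for a in(.3,.6,.9)),key=lambda r:r.cost)")
open('disc.py','w').write(s)
E
python3 disc.py
```

```text
shifts [0.00499147 0.03393218] [-0.12432473  0.10100324]
[[-0.2, -0.4], [0.1, 0.1], [0.7, -0.1], [-0.6, 0.3]]
[[-0.5, 0.6], [-0.6, -0.6], [0.5, 1.2], [0.6, -1.1]]
underside centre tray [ -2.5 113.6  55.1] tilt 39.58909840779184 [-0.15  0.51  1.4  -1.37 -0.31  0.56 -0.11 -0.3 ]
```

View pics/disc.png

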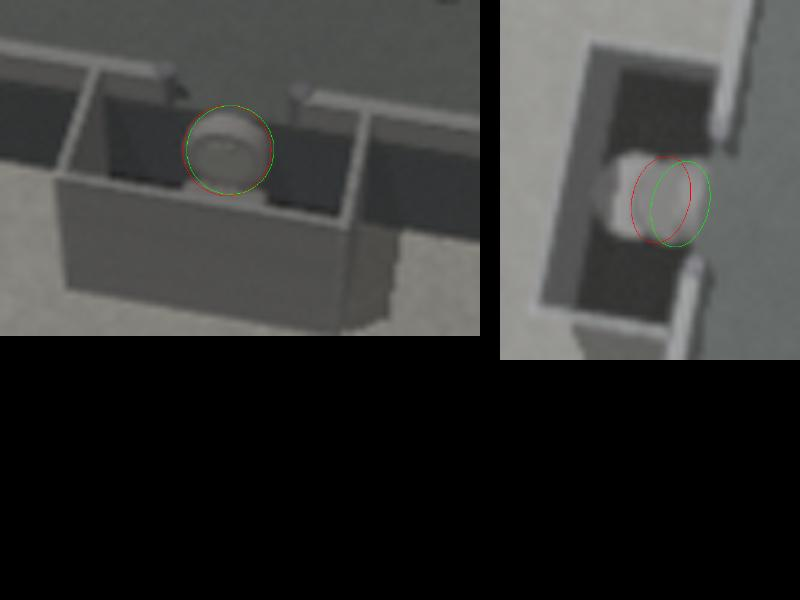

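```bash
cat > disc2.py <<'E'
exec(open('disc.py').read().split('def f(v)')[0])
S=lambda u,k:220+u/8-.5 if k==0 else 240+u/8-.5
Tt=lambda u,k:190+u/10-.5 if k==0 else 185+u/10-.5
def f(v):
    x,y,z,th=v
    a=pr(ss,circ(x,y,z,th,12))+dS;b=pr(ss,circ(x,y,z,th,0))+dS;c=pr(st,circ(x,y,z,th,12))+dT;d=pr(st,circ(x,y,z,th,0))+dT
    return [a[:,0].min()-S(310,0),a[:,0].max()-S(446,0),a[:,1].max()-S(315,1),a[:,1].min()-S(225,1),min(a[:,1].min(),b[:,1].min())-S(187,1),
      c[:,0].min()-Tt(285,0),d[:,0].max()-Tt(350,0),c[:,1].min()-Tt(262,1),c[:,1].max()-Tt(408,1)]
r=least_squares(f,[0,105,42,1.4]);print('underside centre tray',r.x[:3].round(1),'tilt',np.degrees(r.x[3]),np.round(r.fun,2))
exec('im1='+open('disc.py').read().split('im1=',1)[1])
E
python3 disc2.py
```

```text
shifts [0.00499147 0.03393218] [-0.12432473  0.10100324]
[[-0.2, -0.4], [0.1, 0.1], [0.7, -0.1], [-0.6, 0.3]]
[[-0.5, 0.6], [-0.6, -0.6], [0.5, 1.2], [0.6, -1.1]]
underside centre tray [ -1.1 103.9  48.4] tilt 88.70351509768953 [-0.5   0.36  0.23 -0.39  0.17 -0.47  0.51  0.28 -0.1 ]
```

View pics/disc.png

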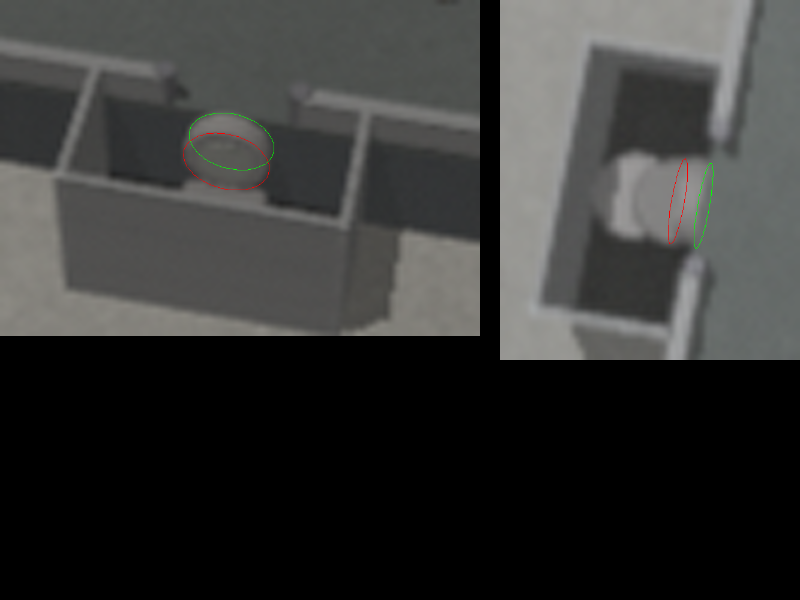

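```bash
python3 -c "
from nav import *
go(-1,60,130,0)"
```

```text
t 23.92 tcp [ 0.4849 -0.2721  0.237 ] tray [ -62.7 -336.4] yaw -98.5 rel+y -0.1 F [-0.1 -0.1  0.4] op 0.0118
to (-1, 60) delta [119.  383.2] -107.0 turn 0.1
```

Call:
{"op": "jog_arm", "data": {"commands": [[6,20,0,0],[9,29,0,0],[9,29,0,0],[9,29,0,0],[9,29,0,0],[9,29,0,0],[9,29,0,0],[9,29,0,0],[9,29,0,0],[9,29,0,0]], "fingers": 0}}

```text
clock: 24.75
tool_pos: [0.5716, 0.0104, 0.2372]
orientation: [-180.0, 0.0, -98.5]
force: [0.5, -0.8, -0.7]
opening: 0.0006
```

Call:
{"op": "jog_arm", "data": {"commands": [[9,29,0,0],[9,29,0,0],[8,26,-10,0],[6,18,-20,0],[0,0,-20,0],[0,0,-25,0],[0,0,-25,0],[0,0,0,0],[0,0,0,0],[0,0,0,0]]}}

```text
clock: 25.58
tool_pos: [0.6041, 0.1106, 0.1385]
orientation: [-179.9, 0.0, -98.5]
force: [0.2, -0.1, 0.8]
opening: 0.0003
```

```bash
python3 -c "
from nav import *
go(-1,70,67,0)
from tok import *
look('c1')
a=cv2.imread('pics/c1s.png')[200:310,200:340]
cv2.imwrite('pics/c1sz.png',cv2.resize(a,None,fx=5.4,fy=5.4,interpolation=cv2.INTER_CUBIC))
"
```

```text
t 25.58 tcp [0.6041 0.1106 0.1385] tray [-0.7 59.5] yaw -98.5 rel+y -0.1 F [ 0.2 -0.1  0.8] op 0.0003
to (-1, 70) delta [ 1.2 10.4] -71.5 turn 0.1
top 301 (np.float64(277.2), np.float64(182.9)) [118.1 -26.7]
top 56 (np.float64(244.5), np.float64(195.7)) [68.7 55.1]
top 163 (np.float64(308.5), np.float64(223.3)) [  23.3 -128.4]
top 109 (np.float64(306.2), np.float64(256.8)) [ -66.1 -136.5]
top 62 (np.float64(298.3), np.float64(277.6)) [-123.7 -124.5]
side 130 (np.float64(232.4), np.float64(250.6)) [82.6 89.2]
side 116 (np.float64(303.3), np.float64(262.0)) [-76.5  89.7]
```

View pics/c1sz.png

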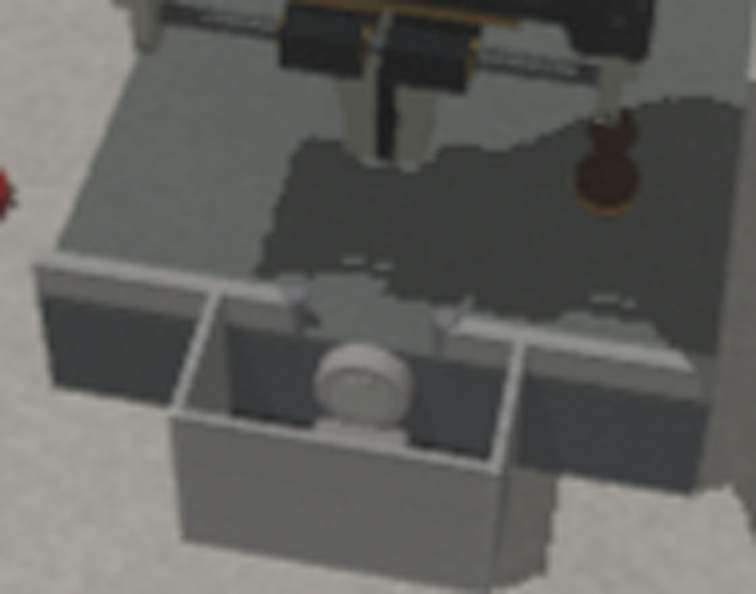

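Call:
{"op": "jog_arm", "data": {"commands": [[1,8,0,0],[0,0,-20,0],[0,0,-20,0],[0,0,-15,0],[0,0,-8,0],[0,0,-5,0],[0,0,-2,0],[0,0,0,0],[0,0,0,0],[0,0,0,0]]}}

```text
clock: 26.52
tool_pos: [0.6049, 0.1183, 0.0681]
orientation: [-179.9, 0.0, -98.6]
force: [0.4, 0.1, -0.2]
opening: 0.0005
```

```bash
python3 -c "
from nav import *
go(-1,91,67,0)"
```

```text
t 26.52 tcp [0.6049 0.1183 0.0681] tray [-1.  67.3] yaw -98.6 rel+y -0.2 F [ 0.4  0.1 -0.2] op 0.0005
to (-1, 91) delta [ 3.5 23.5] -1.1 turn 0.2
```

Call:
{"op": "jog_arm", "data": {"commands": [[0.7,5,-1.2,0.2],[0.8,5,0,0],[0.7,5,0,0],[0.7,5,0,0],[0.6,4,0,0],[0.6,4,0,0],[0.6,4,0,0],[0.6,4,0,0],[0.6,4,0,0],[0,0,0,0]]}}

```text
clock: 27.35
tool_pos: [0.6104, 0.1588, 0.0658]
orientation: [-180.0, 0.0, -98.4]
force: [0.5, -0.7, 0.6]
opening: 0.0005
```

```bash
python3 -c "
from nav import *
pose()
from tok import *
look('c2')
a=cv2.imread('pics/c2s.png')[200:310,200:340]
cv2.imwrite('pics/c2sz.png',cv2.resize(a,None,fx=5.4,fy=5.4,interpolation=cv2.INTER_CUBIC))
"
```

```text
t 27.35 tcp [0.6104 0.1588 0.0658] tray [ -1.5 108.1] yaw -98.4 rel+y 0.0 F [ 0.5 -0.7  0.6] op 0.0005
top 62 (np.float64(305.9), np.float64(228.6)) [   8.2 -123.8]
side 285 (np.float64(239.7), np.float64(210.8)) [ 99.6 -38.9]
```

View pics/c2sz.png

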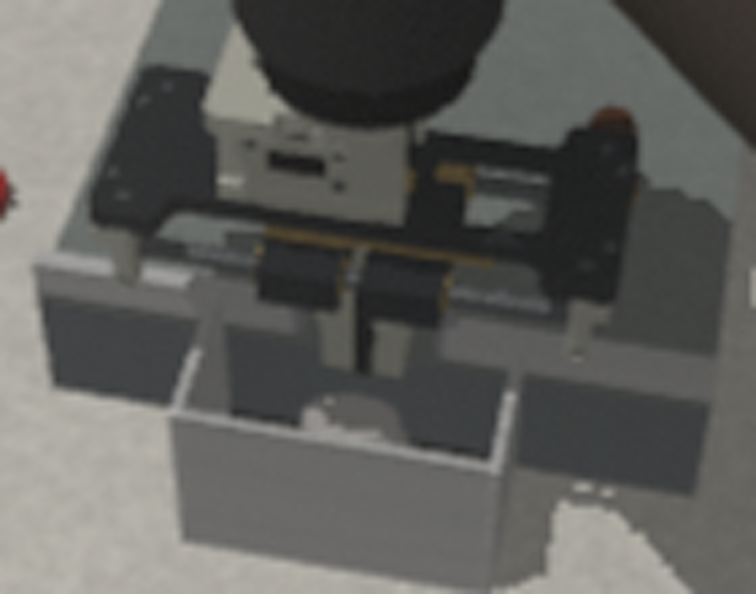

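Call:
{"op": "jog_arm", "data": {"commands": [[0,0,10,0],[0,0,25,0],[0,0,30,0],[0,0,30,0],[-4,-25,20,0],[-8,-30,0,0],[-8,-30,0,0],[-8,-30,0,0],[-8,-30,0,0],[-8,-30,0,0]]}}

```text
clock: 28.28
tool_pos: [0.5656, -0.0185, 0.182]
orientation: [-179.9, 0.0, -98.4]
force: [0.4, -0.4, 0.4]
opening: 0.0005
```

Call:
{"op": "jog_arm", "data": {"commands": [[-8,-30,0,0],[-8,-30,0,0],[-8,-30,0,0],[-8,-30,0,0],[-8,-30,0,0],[-8,-30,0,0],[-8,-25,0,0],[0,0,0,0],[0,0,0,0],[0,0,0,0]]}}

```text
clock: 29.12
tool_pos: [0.5102, -0.2221, 0.1815]
orientation: [-180.0, 0.0, -98.4]
force: [0.1, 0.4, -0.1]
opening: 0.0006
```

```bash
python3 -c "
from nav import *
pose()
from tok import *
look('c3')
a=cv2.imread('pics/c3s.png')[240:310,220:320];b=cv2.imread('pics/c3t.png')[185:245,190:240]
cv2.imwrite('pics/c3sz.png',cv2.resize(a,None,fx=8,fy=8,interpolation=cv2.INTER_CUBIC))
cv2.imwrite('pics/c3tz.png',cv2.resize(b,None,fx=10,fy=10,interpolation=cv2.INTER_CUBIC))
"
```

```text
t 29.12 tcp [ 0.5102 -0.2221  0.1815] tray [ -45.  -283.3] yaw -98.4 rel+y -0.0 F [ 0.1  0.4 -0.1] op 0.0006
top 1468 (np.float64(263.7), np.float64(187.7)) [99.   7.3]
side 88 (np.float64(230.5), np.float64(250.7)) [86.7 90.3]
side 83 (np.float64(307.1), np.float64(262.9)) [-85.   90.7]
```

View pics/c3sz.png

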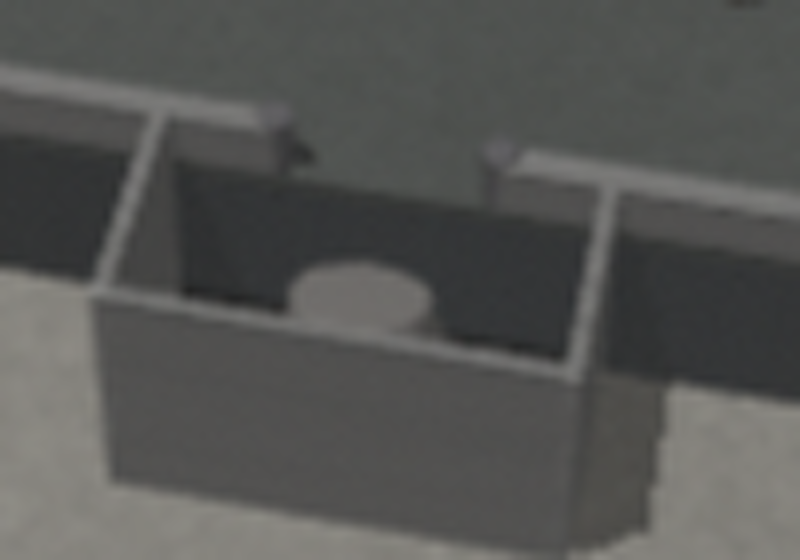

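View pics/c3tz.png

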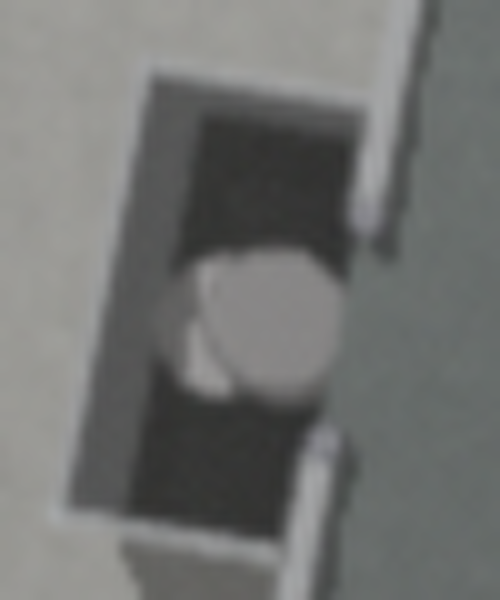

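View pics/c3t.png

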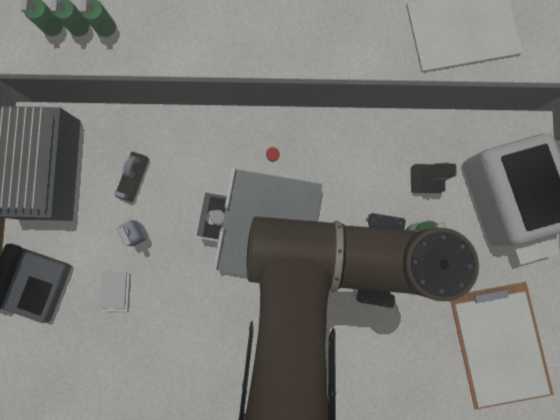

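View pics/c3s.png

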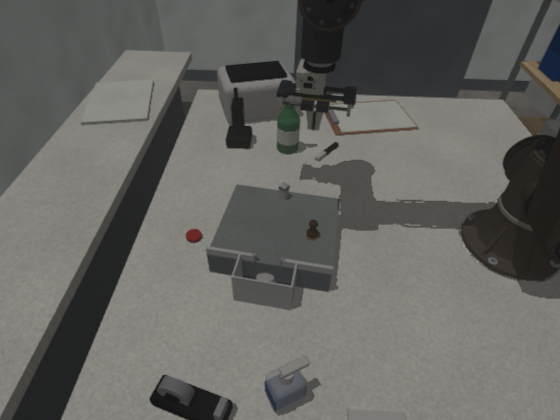

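```bash
python3 - <<'E'
from tok import *
from nav import tr
st=snap('top');ss=snap('side')
u1=(190+272/10-.5,185+322/10-.5);u2=(220+361/8-.5,240+299/8-.5)
A=[]
for z in(.01,.03,.042,.05,.06): print(z,tr(ray(st,*u1,z)).round(1),tr(ray(ss,*u2,z)).round(1))
# change of stamp/seal/others vs start
s0=S['image'].astype(int);s1=ss['image'].astype(int)
for n,(x0,x1,y0,y1) in dict(stamp=(300,324,212,244),seal=(276,296,178,204),gel=(260,315,350,410),spray=(270,305,90,158),marker=(310,345,138,165)).items():
    a=s0[y0:y1,x0:x1].mean(2).astype(np.float32);b=s1[y0:y1,x0:x1].mean(2).astype(np.float32)
    print(n,'px shift',np.round(cv2.phaseCorrelate(a,b),2))
E
```

```text
0.01 [  3.6 130.6] [ 7.3 98.2]
0.03 [  2.4 127.1] [  4.2 112.8]
0.042 [  1.6 124.9] [  2.3 121.6]
0.05 [  1.1 123.5] [  1.  127.4]
0.06 [  0.5 121.7] [ -0.6 134.7]Traceback (most recent call last):
  File "<stdin>", line 11, in <module>
    return _wrapfunc(a, 'round', decimals=decimals, out=out)
    return _wrapit(obj, method, *args, **kwds)
    conv = _array_converter(obj)
ValueError: setting an array element with a sequence. The requested array has an inhomogeneous shape after 1 dimensions. The detected shape was (2,) + inhomogeneous part.
```

```bash
python3 - <<'E'
from tok import *
ss=snap('side');s0=S['image'].astype(int);s1=ss['image'].astype(int)
for n,(x0,x1,y0,y1) in dict(stamp=(300,324,212,244),seal=(276,296,178,204),gel=(260,315,350,410),spray=(270,305,115,158),marker=(310,345,138,165)).items():
    a=np.ascontiguousarray(s0[y0:y1,x0:x1].mean(2),np.float32);b=np.ascontiguousarray(s1[y0:y1,x0:x1].mean(2),np.float32)
    c,r=cv2.phaseCorrelate(a,b);print(n,'px shift',np.round(c,2),round(r,2))
print(get_obs()['clock'],np.abs(get_obs()['qvel']).max())
E
```

```text
stamp px shift [-0.16 -0.13] 0.64
seal px shift [-0.01  0.46] 1.0
gel px shift [-0.   -0.02] 0.98
spray px shift [-0.03  0.47] 1.0
marker px shift [0.15 0.32] 0.97
29.3667 0.09192016166897986
```

All shifts are under half a pixel, so nothing else moved. I'm handing the job in.

```bash
python3 -c "
from plant import *
print(close_job())"
```

```text
the job is handed in; nothing more can be done
None
```

All three tokens are in the slot. I pushed them through the gate one at a time, with two slightly open fingers behind each token and no pinching or lifting. The job is handed in, and I stopped moving the arm at about 29 s of the 72 s allowed; no verdict was given.

- **One problem, fixed:** the third token first stood on edge against the slot's inner wall, with its underside centre at about 48 mm, too close to the 50 mm limit. I tipped it over with the closed fingers through the gate.
- **Tokens at the end:** the three lie as an overlapping flat stack. The stack's top face measures about 42–46 mm high, at tray x about 2 mm and y about 124 mm. The topmost token may lie upside down. If so, its reference point is at that top face, still a few millimetres under the limit.
- **Other objects:** in the side view, the stamp, seal, pump bottle, spray bottle and marker each shifted less than half a pixel from the start. The stamp and seal are upright.
- **Arm:** it is clear of everything.
- **A disagreement:** the top and side cameras differed by about 3–4 mm in tray y, and the top camera's scale looked 1–2% off. I allowed for both when placing the pushes.

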